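Photograph glass-mounted textile samples on the floating copy bed

ROBOT

A 6-joint arm with a two-finger parallel gripper is mounted at the origin on the work surface. World frame = base frame: x ahead of the robot, y to its left, z up, the work surface at z = 0. Lengths are in mm, angles in rad, forces in N, time in s.
With the tool pointing down it reaches from about 300 to 875 mm from the base axis. Payload 4.2 kg.
Tool frame: the origin (TCP) lies where the fingers leave the gripper's body, on its centre line; the fingertips stand 73 mm ahead of it and the grasp point (between the pads) lies pinch_z ahead of it (pinch_z is the distance from the TCP to the grasp point, in mm); z points along the fingers, y is the direction in which the jaws open and shut (so a half turn about z gives the same grasp; the last joint's range is limited). The gripper opens to 85 mm and grips with 20 to 120 N. Pads are 22 mm wide; open, the fingers measure 114 mm over their backs; the gripper's body (76 mm by 85 mm) begins 54 mm behind the grasp point. The pads swing forward as they close: fully open they stand 13 mm farther back than shut.
Start: joints at [-1.153, 0.32, 1.565, -0, 1.257, -0.02], TCP at [243.772, -520.777, 303.938] pointing down, gripper open.
Joint ranges: [-3.11, 3.11], [-0.84, 2.01], [0.21, 2.61], [-1.34, 4.49], [0.05, 2.63], [-2.56, 2.56]. Speed limits (rad/s): [2.57, 2.57, 3.14, 3.14, 3.14, 3.14].

INTERFACE

Orientations are given as a unit quaternion [x, y, z, w].
In Python, from rig import * gives the robot as it stands.
- The arm moves only by the shell command python3 -m handwheel 'ROWS'. ROWS is JSON, a list that holds one entry, the list of rows, each a list of 7 numbers: the closure, from 0 (fully open) to 1 (shut), then the shift along the tool's x, y, z in cm, then the turn, a rotation vector about the tool's x, y, z in rad. A call has exactly 10 rows; each row shifts and turns the commanded pose from where the row before left it, along the tool's axes as they then stand; what a row does not reach is not made up. A row lasts 1/10 s, in which the tool goes at most 50 mm and 8.59 degrees, less where a joint would pass 70% of its speed; a pose out of reach is approached as far as the arm can. A call with a gripper value outside its range is refused whole. The fingers move at their own pace and stop on an object; the grip force is fixed at half the most. Time passes only in rows, so rows that do not move let the fingers close, or fill a call up. It gives the time, the measured TCP pose, the force and the opening at its end, in the units of the state.
- get_state(): the state, without advancing time (a new reading comes with each control period).
- camera(name): name is "scene" or "side" or "wrist"; returns the picture (420x560x3 uint8, blue, green, red); there is no depth.
- get_calibration(name): a dict with "fx", "fy", "cx", "cy" (pixels), "rvec" (rotation vector, rad) and "tvec" (3), from world to camera coordinates, as OpenCV has them. Camera axes: x right, y down, z forward; pixel columns grow to the right and rows downward; lengths in mm; the calibration is good to about 2 mm. The wrist camera is an equidistant fisheye: a pixel r from the principal point sees the ray r / f radians off the axis. A picture is of the moment at which its call begins: read the wrist's pose just before it. get_calibration takes no time and is no camera call; for the wrist camera it gives the pose at the moment of the call.
- close_job(): hands the job in, once; it reports no verdict.
The state is a dict: "t": time; "joint_positions": joint angles; "qd": joint speeds; "joint_efforts": joint torques, N m; "eef_pos": TCP position; "tcp_rot": TCP orientation; "contact_force": force on the tool from outside, world axes, zero at the start; "moment": the same for the moment, N m; "width": finger opening in mm.
Only numpy, scipy, OpenCV 4.12 (cv2) and the standard library are available. Lean on these libraries where they do the work, as an engineer would, in place of code of your own. Each camera call takes 0.05 s, during which the arm holds its last target. There are 200 camera calls.

TASK

Lay every glass mount from the board squarely in a window of its own on the copy bed, handling mounts only by their bound edges, never touching the glass faces. Then push the hydraulic lever past its stiff detent so it clicks into the float notch and stays there by itself, press the camera release with all mounts still in their windows, and push the lever back to hold. Finally lay all the mounts flat on the board again, side by side, and leave everything else on the table where it is.

Things in the scene. Friction and masses are not known exactly. Their poses are not given: they have to be found in the camera images.
- mount0: glass mount: a textile sample sealed between two glasses, 64 mm (its x) x 50 mm (its y) x 7 mm thick, about 60 g, with a black binding 4 mm wide round its edge. Origin: centre of its underside, z up. The clear area inside the binding (56 x 42 mm, both sides, recessed 0.5 mm) is the glass face that must not be touched. May be absent (then None).
- mount1: glass mount: a textile sample sealed between two glasses, 64 mm (its x) x 50 mm (its y) x 7 mm thick, about 60 g, with a black binding 4 mm wide round its edge. Origin: centre of its underside, z up. The clear area inside the binding (56 x 42 mm, both sides, recessed 0.5 mm) is the glass face that must not be touched. May be absent (then None).
- mount2: glass mount: a textile sample sealed between two glasses, 64 mm (its x) x 50 mm (its y) x 7 mm thick, about 60 g, with a black binding 4 mm wide round its edge. Origin: centre of its underside, z up. The clear area inside the binding (56 x 42 mm, both sides, recessed 0.5 mm) is the glass face that must not be touched. May be absent (then None).
- board: flat brown board lying on the table, 200 mm (its x) x 280 mm (its y) x 3 mm thick, on which the mounts lie at the start, their x within 0.35 rad of its y. Origin: centre of its underside, so its top is 3 mm higher.
- cradle: fixed grey base of the copy bed, 330 mm (its x) x 150 mm (its y), 14 mm high, origin at the centre of its underside. Above it lies the white bed, 304 x 130 mm, 18 mm thick; its top is 42 mm above the table with the lever in hold and 34 mm with the lever in float.
- window0 (a point): centre of one of three black outlined windows (70 x 56 mm inside a 2 mm line) printed flat on the bed's top, at the bed surface; it sinks with the bed. The windows lie in a row along the cradle's x, 85 mm apart (0 at -85 mm, 1 in the middle, 2 at +85 mm); a mount lies in one with its 64 mm side along the cradle's x (either way round).
- window1 (a point): centre of one of three black outlined windows (70 x 56 mm inside a 2 mm line) printed flat on the bed's top, at the bed surface; it sinks with the bed. The windows lie in a row along the cradle's x, 85 mm apart (0 at -85 mm, 1 in the middle, 2 at +85 mm); a mount lies in one with its 64 mm side along the cradle's x (either way round).
- window2 (a point): centre of one of three black outlined windows (70 x 56 mm inside a 2 mm line) printed flat on the bed's top, at the bed surface; it sinks with the bed. The windows lie in a row along the cradle's x, 85 mm apart (0 at -85 mm, 1 in the middle, 2 at +85 mm); a mount lies in one with its 64 mm side along the cradle's x (either way round).
- valve: grey hydraulic valve block, 110 (its x) x 70 (its y) x 35 mm high with two dark cheeks up to 65 mm, fixed; two brass ports on its +x end. Origin: centre of its underside. The lever swings in its x-z plane about an axle along y, 50 mm above the table over the origin.
- lever (a joint): valve lever angle, rad. 0 = hold notch, leaning 0.4 rad to the valve's -x; grows when pushed to its +x. Needs 1 to 4 N at the bar at first, 14 N at the stiff detent (near 0.45), crest near 0.6: let go before it and it springs back to 0. Past it, it snaps into the float notch at 0.8 (stop at 0.86) and stays. Coming back takes 8 N to -x (most near 0.7), then it springs to 0.
- lever_bar (a point): centre of the lever's black T bar, 105 mm from the axle: about 147 mm above the table in both notches (155 mm in between). The bar runs 60 mm along the valve's y and is 18 mm thick; the stem below it is 12 mm thick.
- remote: grey camera release box, fixed, 70 (its x) x 90 (its y) x 30 mm high, origin at the centre of its underside, with one round black push button on an aluminium collar in the middle of its top.
- shutter_top (a point): centre of the top of the release button (28 mm across), 48 mm above the table when out.
- shutter (a joint): travel of the release button, m: 0 = out, 0.006 = fully down (about 5 N); springs back.
- tape: black tape measure, 70 x 65 x 30 mm; a bystander, to be left where it is. Origin at its underside.
- loupe: round steel magnifier, 66 mm across, 26 mm tall; a bystander, to be left where it is. Origin at its underside.
- jar: small lidded glass jar, 48 mm across, 60 mm tall; a bystander, to be left where it is. Origin at its underside.
- spool: thread spool, 32 mm across, 36 mm tall; a bystander, to be left where it is. Origin at its underside.
- tweezers: steel tweezers lying flat, 120 mm long, 9 mm high; a bystander, to be left where it is. Origin at its underside.
- brush: small brush lying flat; a bystander, to be left where it is. Origin at its underside.
There are look-alikes about, which are no part of the job. What is shaped like the mount1 but orange is not meant.

How it is judged (in metres and radians):
On the way, in this order (a step that is already met when the one before it is completed fails the run):
1. with the lever in hold, every mount lies squarely in a window of its own on the bed, let go ((distance between mount0 and window0 below 0.009 m or distance between mount0 and window1 below 0.009 m or distance between mount0 and window2 below 0.009 m) and angle between the x axis of each of mount0, mount1, mount2 and the x axis of cradle, either way round below 0.14 rad and angle between each of mount0, mount1, mount2's own z axis and vertical below 0.06 rad and (distance between mount1 and window0 below 0.009 m or distance between mount1 and window1 below 0.009 m or distance between mount1 and window2 below 0.009 m) and (distance between mount2 and window0 below 0.009 m or distance between mount2 and window1 below 0.009 m or distance between mount2 and window2 below 0.009 m) and value of joint lever below 0.1 rad and contact force between the fingers and mount0 below 0.2 N and contact force between the fingers and mount1 below 0.2 N and contact force between the fingers and mount2 below 0.2 N), for 0.3 s.
2. the lever is in the float notch and stays there untouched, the mounts still in their windows ((distance between mount0 and window0 below 0.009 m or distance between mount0 and window1 below 0.009 m or distance between mount0 and window2 below 0.009 m) and angle between the x axis of each of mount0, mount1, mount2 and the x axis of cradle, either way round below 0.14 rad and angle between each of mount0, mount1, mount2's own z axis and vertical below 0.06 rad and (distance between mount1 and window0 below 0.009 m or distance between mount1 and window1 below 0.009 m or distance between mount1 and window2 below 0.009 m) and (distance between mount2 and window0 below 0.009 m or distance between mount2 and window1 below 0.009 m or distance between mount2 and window2 below 0.009 m) and value of joint lever above 0.74 rad and contact force between anything else and lever below 0.2 N), for 0.4 s.
3. the release is pressed with the lever in float and the mounts in their windows ((distance between mount0 and window0 below 0.009 m or distance between mount0 and window1 below 0.009 m or distance between mount0 and window2 below 0.009 m) and angle between the x axis of each of mount0, mount1, mount2 and the x axis of cradle, either way round below 0.14 rad and angle between each of mount0, mount1, mount2's own z axis and vertical below 0.06 rad and (distance between mount1 and window0 below 0.009 m or distance between mount1 and window1 below 0.009 m or distance between mount1 and window2 below 0.009 m) and (distance between mount2 and window0 below 0.009 m or distance between mount2 and window1 below 0.009 m or distance between mount2 and window2 below 0.009 m) and value of joint lever above 0.74 rad and value of joint shutter above 0.004 m), for 0.05 s.
4. the lever is back in hold (value of joint lever below 0.1 rad), for 0.3 s.
At the end, for the whole second after the job is handed in: Every mount lies flat and at rest on the board, side by side, its centre within 80 mm (board's x) and 120 mm (board's y) of the board's centre; the lever is in hold (below 0.1 rad) and the release button out (x of mount0 in the frame of board between -0.08 and 0.08 m and y of mount0 in the frame of board between -0.12 and 0.12 m and z of mount0 in the frame of board between 0.0005 and 0.0065 m and angle between each of mount0, mount1, mount2's own z axis and vertical below 0.06 rad and linear speed of each of mount0, mount1, mount2 below 0.02 m/s and x of mount1 in the frame of board between -0.08 and 0.08 m and y of mount1 in the frame of board between -0.12 and 0.12 m and z of mount1 in the frame of board between 0.0005 and 0.0065 m and x of mount2 in the frame of board between -0.08 and 0.08 m and y of mount2 in the frame of board between -0.12 and 0.12 m and z of mount2 in the frame of board between 0.0005 and 0.0065 m and value of joint lever below 0.1 rad and value of joint shutter below 0.002 m); the robot touches nothing.
It fails at once if the fingers touch the glass face of a mount (inside its binding) (contact force between the fingers and mount0_c0 above 0.5 N or contact force between the fingers and mount1_c0 above 0.5 N or contact force between the fingers and mount2_c0 above 0.5 N).
It fails at once if a bystander is moved more than 30 mm (distance of any of tape, loupe, jar, spool, tweezers, brush from where it was at the start of the episode above 0.03 m).
Of mount0, mount1, mount2 only 2 to 3 are there at a start; the rules pass over those that are not, and their reading is None.
At some moment in a run one of mount0, mount1, mount2 may be knocked a few centimetres aside while the robot is not near it.
It also fails if it takes over 210 s, if anything falls off the work surface, if the arm or the gripper's body presses on something with over 40 N, if the wrist force passes 120 N, or if a joint passes its speed limit or range.

## Working session

There is one attempt and no reset: what is moved stays moved. The work goes in short steps, Python scripts to look and compute and a shell command to move; the robot and the scene stay as the last step left them, time stands still between calls to the robot, and variables do not carry over. Pictures are saved under pics/ and viewed, about 12 in all and at most 16, crops included, and the job is handed in when it is done.

```bash
ls; mkdir -p pics; python3 - <<'E'
from rig import *
import cv2,json
s=get_state();print({k:s[k] for k in s})
for n in("scene","side","wrist"):
    print(n,get_calibration(n)); cv2.imwrite(f"pics/{n}0.png",camera(n))
E
```

```text
pics
{'t': 0.0, 'joint_positions': array([-1.15299856e+00,  3.20300123e-01,  1.56567868e+00,  1.68666163e-05,
        1.25736766e+00, -1.99858486e-02]), 'qd': array([-0.00042618,  0.00013121,  0.00013119, -0.0004098 , -0.0015279 ,
       -0.00023655]), 'joint_efforts': array([-1.13129969e-03, -4.15528750e+01, -2.34158742e+01, -3.43665943e-04,
        8.40058870e-03, -3.82748979e-06]), 'eef_pos': array([ 243.63524625, -520.45756995,  303.07754231]), 'tcp_rot': array([ 9.76138881e-01,  2.17145379e-01, -1.65411887e-04, -8.61200860e-04]), 'contact_force': array([-0.17098882,  0.00628201, -0.59442754]), 'moment': array([-0.06783738, -0.03125405,  0.03895759]), 'width': 85.61147579159396}
scene {'fx': 480.892437053893, 'fy': 480.892437053893, 'cx': 282.93452048960864, 'cy': 215.74123606241272, 'rvec': array([ 1.57797504,  2.14422524, -0.71939821]), 'tvec': array([ 208.98779076, -336.95243461, 1455.53973419])}
side {'fx': 448.29796042580966, 'fy': 448.29796042580966, 'cx': 283.3251063572855, 'cy': 205.92673705744414, 'rvec': array([ 0.88668437, -2.28886028,  1.32333569]), 'tvec': array([386.85473193, 295.48750049, 975.09233773])}
wrist {'fx': 325.19226210127806, 'fy': 325.19226210127806, 'cx': 280.6736844770131, 'cy': 214.53087902961252, 'rvec': array([-2.43522255,  1.5459895 ,  0.23259479]), 'tvec': array([-573.11198536,  -38.62445582,  377.83670563])}
```

```bash
cd pics; python3 -c "
import cv2
for n in('scene','side'):
    cv2.imwrite(n+'0b.png',cv2.resize(cv2.imread(n+'0.png'),(800,600),interpolation=cv2.INTER_CUBIC))"
```

```text
(no output)
```

View pics/scene0b.png

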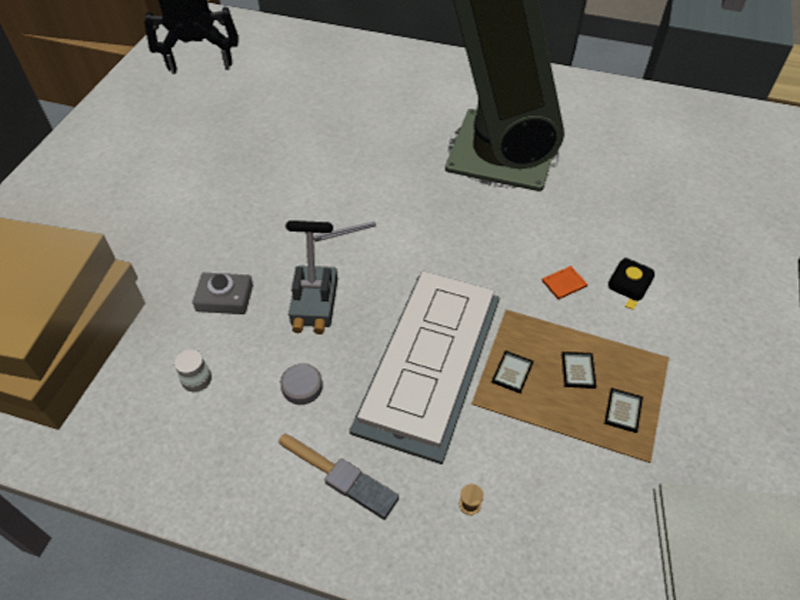

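View pics/side0b.png

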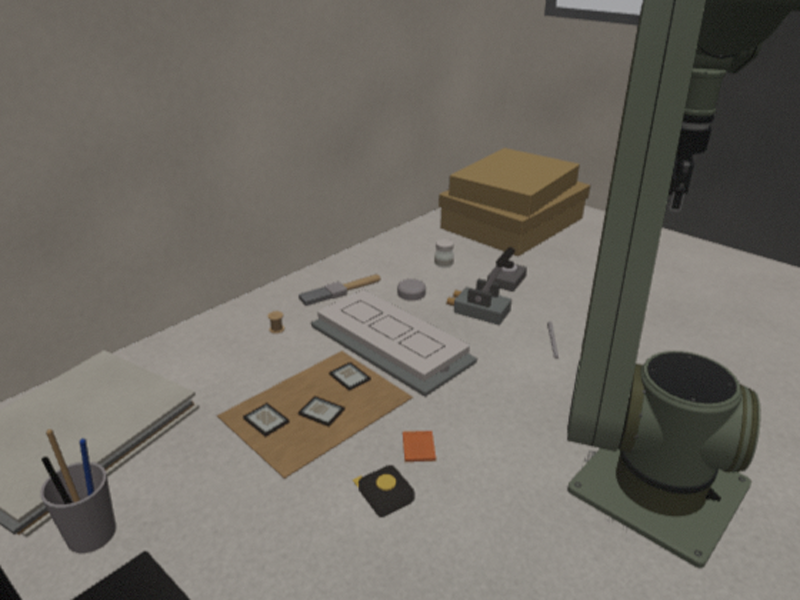

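```bash
cat > h.py <<'E'
from rig import *
import numpy as np, cv2
from scipy.spatial.transform import Rotation as R
def ray(cal,uv,fish=False):
    uv=np.atleast_2d(np.array(uv,float)); x=(uv[:,0]-cal['cx'])/cal['fx']; y=(uv[:,1]-cal['cy'])/cal['fy']
    if fish:
        r=np.hypot(x,y)+1e-9; d=np.c_[np.sin(r)*x/r,np.sin(r)*y/r,np.cos(r)]
    else: d=np.c_[x,y,np.ones_like(x)]
    M=R.from_rotvec(np.ravel(cal['rvec'])).as_matrix(); t=np.ravel(cal['tvec'])
    return -M.T@t, d@M
def pt(cal,uv,z,fish=False):
    c,d=ray(cal,uv,fish); return c+d*((z-c[2])/d[:,2])[:,None]
def snap(name,fn):
    cal=get_calibration(name); im=camera(name); cv2.imwrite('pics/'+fn,im); return cal,im
def yaw():  # world angle of tool y axis
    m=R.from_quat(get_state()['tcp_rot']).as_matrix(); return np.arctan2(m[1,1],m[0,1])
def go(x,y,z,ydir=None):
    """shift in tool cm to TCP target, and turn about tool z so tool y points at world angle ydir (mod pi)"""
    s=get_state(); r=R.from_quat(s['tcp_rot']); m=r.as_matrix()
    d=m.T@(np.array([x,y,z])-s['eef_pos'])/10
    out=[np.round(d,2)]
    tz=m[:,2]; ax=np.cross(tz,[0,0,-1]); out.append(('tilt fix rv',np.round(m.T@ax,4)))
    if ydir is not None:
        e=(ydir-yaw()+np.pi/2)%np.pi-np.pi/2
        out.append(('turn',round(-e,3),'q6',round(s['joint_positions'][5],2)))
        q=-e; d2=R.from_rotvec([0,0,q]).as_matrix().T@d; out.append(('shift after turn',np.round(d2,2)))
    print(*out)
def st():
    s=get_state(); print('t',round(s['t'],2),'p',np.round(s['eef_pos'],1),'F',np.round(s['contact_force'],1),'w',round(s['width'],1),'yaw',round(yaw(),3),'q',np.round(s['joint_positions'],2))
E
python3 - <<'E'
from h import *
import rig; print([n for n in dir(rig) if n[0]!='_']); print(globals().get('pinch_z'))
cal=get_calibration('scene'); k=.7
def P(n,uv,z): print(n,np.round(pt(cal,np.array(uv)*k,z)[:,:2],0).tolist())
P('board',[(506,311),(668,357),(650,461),(474,404)],3)
P('mA',[(507,351),(534,360),(522,391),(493,383)],10)
P('mB',[(562,352),(591,352),(597,386),(567,387)],10)
P('mC',[(613,389),(643,394),(636,431),(604,425)],10)
P('w2/0',[(434,289),(469,295),(459,328),(424,322)],42)
P('w1',[(417,328),(455,335),(445,370),(407,364)],42)
P('w0',[(400,369),(438,377),(428,415),(389,407)],42)
P('bar',[(290,226),(328,227)],147)
P('shutter',[(220,283)],48)
P('valve base top',[(295,268),(337,268),(335,320),(291,320)],35)
P('jar',[(190,356)],60);P('loupe',[(301,378)],26)
P('tape',[(632,272)],30);P('tw',[(316,238),(375,224)],5);P('spool',[(472,490)],36)
E
```

```text
['Unreachable', 'camera', 'close_job', 'get_calibration', 'get_state', 'pinch_z']
53.900000000000006
board [[422.0, 97.0], [435.0, 373.0], [633.0, 361.0], [617.0, 87.0]]
mA [[508.0, 116.0], [512.0, 162.0], [575.0, 155.0], [575.0, 108.0]]
mB [[483.0, 203.0], [469.0, 249.0], [531.0, 267.0], [547.0, 222.0]]
mC [[529.0, 292.0], [524.0, 338.0], [593.0, 334.0], [597.0, 287.0]]
w2/0 [[443.0, -28.0], [438.0, 32.0], [509.0, 33.0], [515.0, -25.0]]
w1 [[530.0, -33.0], [525.0, 30.0], [594.0, 32.0], [601.0, -28.0]]
w0 [[613.0, -36.0], [610.0, 25.0], [678.0, 28.0], [682.0, -31.0]]
bar [[469.0, -268.0], [453.0, -208.0]]
shutter [[544.0, -379.0]]
valve base top [[465.0, -276.0], [443.0, -205.0], [550.0, -169.0], [572.0, -238.0]]
jar [[698.0, -350.0]]
loupe [[666.0, -182.0]]
tape [[292.0, 292.0]]
tw [[362.0, -280.0], [294.0, -186.0]]
spool [[769.0, 119.0]]
```

```bash
python3 - <<'E'
from h import *
st(); go(540,110,360,np.pi/2)
cal=get_calibration('wrist'); M=R.from_rotvec(cal['rvec']).as_matrix(); c=-M.T@cal['tvec']
s=get_state(); T=R.from_quat(s['tcp_rot']).as_matrix(); print('cam in tool',T.T@(c-s['eef_pos']), T.T@M.T)
E
```

```text
t 0.15 p [ 243.6 -520.5  303.3] F [ 0.6 -0.3  0.7] w 85.3 yaw -1.133 q [-1.15  0.32  1.57 -0.    1.26 -0.02]
[ 53.57 -44.55  -5.61] ('tilt fix rv', array([-0.0014,  0.    ,  0.    ])) ('turn', np.float64(0.438), 'q6', np.float64(-0.02)) ('shift after turn', array([ 29.63, -63.06,  -5.61]))
cam in tool [ 73.77057695  -0.94918436 -68.29702997] [[ 1.38458827e-03 -9.56750984e-01 -2.90904859e-01]
 [ 9.99998861e-01  1.49948699e-03 -1.72045791e-04]
 [ 6.00813032e-04 -2.90904290e-01  9.56751971e-01]]
```

```bash

python3 -m handwheel '[[[0,0,0,0,0,0,0.11],[0,0,0,0,0,0,0.11],[0,0,0,0,0,0,0.11],[0,0,0,0,0,0,0.108],[0,1.8,-3.9,-0.4,0,0,0],[0,1.8,-3.9,-0.4,0,0,0],[0,1.8,-3.9,-0.4,0,0,0],[0,1.8,-3.9,-0.4,0,0,0],[0,1.8,-3.9,-0.4,0,0,0],[0,1.8,-3.9,-0.4,0,0,0]]]'
python3 -m handwheel '[[[0,1.8,-3.9,-0.4,0,0,0],[0,1.8,-3.9,-0.4,0,0,0],[0,1.8,-3.9,-0.4,0,0,0],[0,1.8,-3.9,-0.4,0,0,0],[0,1.8,-3.9,-0.4,0,0,0],[0,1.8,-3.9,-0.4,0,0,0],[0,1.8,-3.9,-0.4,0,0,0],[0,1.8,-3.9,-0.4,0,0,0],[0,1.8,-3.9,0,0,0,0],[0,1.8,-3.9,0,0,0,0]]]'
python3 - <<'E'
from h import *
st(); cal,im=snap('wrist','w1.png'); np.savez('w1.npz',**cal)
cv2.imwrite('pics/w1b.png',cv2.resize(im,(800,600),interpolation=cv2.INTER_CUBIC))
E
```

```text
t: 1.15
eef_pos: [352.1, -285.1, 328.0]
tcp_rot: [1.0, -0.0, 0.0, -0.0]
contact_force: [1.6, 0.5, -0.1]
width: 85.2
t: 2.15
eef_pos: [532.3, 104.9, 359.8]
tcp_rot: [1.0, 0.0, 0.0, 0.0]
contact_force: [-0.2, -0.1, -0.2]
width: 85.3
t 2.15 p [532.3 104.9 359.8] F [-0.2 -0.1 -0.2] w 85.3 yaw -1.571 q [ 0.17  0.24  1.54 -0.    1.36  1.74]
```

View pics/w1b.png

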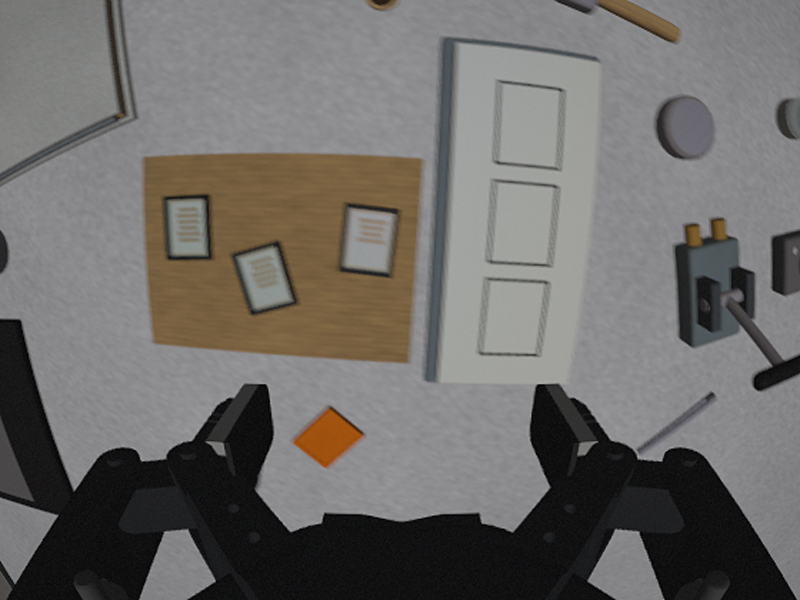

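```bash
python3 - <<'E'
from h import *
cal=dict(np.load('w1.npz')); k=.7
def P(n,uv,z):
    p=pt(cal,np.array(uv)*k,z,True)[:,:2]; c=p.mean(0)
    if len(p)==4:
        e=p[1]-p[2]+p[0]-p[3]; print(n,'c',np.round(c,1),'long ang',round(np.arctan2(e[1],e[0]),3),'L',np.round(np.linalg.norm(e)/2,1),'W',np.round(np.linalg.norm(p[0]-p[1]+p[3]-p[2])/2,1))
    else: print(n,np.round(p,0).tolist())
P('mC',[(164,197),(208,195),(212,257),(168,259)],10)
P('mB',[(233,255),(279,242),(298,302),(252,314)],10)
P('mA',[(344,204),(399,210),(391,276),(339,270)],10)
P('board',[(143,157),(421,159),(409,363),(153,343)],3)
P('wT',[(497,82),(564,89),(560,168),(492,162)],42)
P('wM',[(491,181),(558,188),(553,266),(487,260)],42)
P('wB',[(484,280),(549,284),(544,355),(479,353)],42)
P('valve',[(677,250),(737,237),(754,330),(693,346)],35)
P('bar',[(757,381),],147)
E
```

```text
mC c [558.4 313. ] long ang -0.013 L 61.1 W 49.3
mB c [505.9 235.1] long ang 0.248 L 60.4 W 48.8
mA c [541.2 135.6] long ang -0.109 L 61.4 W 49.2
board c [524.7 231.2] long ang -0.055 L 198.2 W 277.8
wT c [646.9  -1.2] long ang -0.046 L 69.0 W 59.4
wM c [561.7   1.6] long ang -0.011 L 68.0 W 59.8
wB c [476.6   3.8] long ang 0.01 L 68.1 W 61.0
valve c [ 501.7 -225. ] long ang 0.428 L 111.9 W 86.0
bar [[454.0, -200.0]]
```

```bash
python3 - <<'E'
from h import *
go(541.2,135.6,200,np.pi/2-0.109)
E
```

```text
[ 0.62 -2.46 15.93] ('tilt fix rv', array([-0.0055, -0.0021,  0.    ])) ('turn', np.float64(0.112), 'q6', np.float64(1.75)) ('shift after turn', array([ 0.34, -2.51, 15.93]))
```

```bash

python3 -m handwheel '[[[0.3,0,0,0,0,0,0.112],[0.3,0.04,-0.36,2.28,0,0,0],[0.3,0.05,-0.36,2.28,0,0,0],[0.3,0.05,-0.36,2.28,0,0,0],[0.3,0.05,-0.36,2.28,0,0,0],[0.3,0.05,-0.36,2.28,0,0,0],[0.3,0.05,-0.36,2.28,0,0,0],[0.3,0.05,-0.36,2.28,0,0,0],[0.3,0,0,0,0,0,0],[0.3,0,0,0,0,0,0]]]'
python3 - <<'E'
from h import *
import rig
st(); print(rig.pinch_z); cal,im=snap('wrist','w2.png'); np.savez('w2.npz',**cal)
cv2.imwrite('pics/w2b.png',cv2.resize(im,(800,600),interpolation=cv2.INTER_CUBIC))
E
```

```text
t: 3.2
eef_pos: [538.1, 127.7, 200.4]
tcp_rot: [0.998, -0.056, -0.0, 0.0]
contact_force: [0.6, -0.6, -0.0]
width: 60.1
t 3.2 p [538.1 127.7 200.4] F [ 0.6 -0.6 -0. ] w 60.1 yaw -1.683 q [ 0.21  0.37  1.77 -0.    1.    1.9 ]
53.900000000000006
```

View pics/w2b.png

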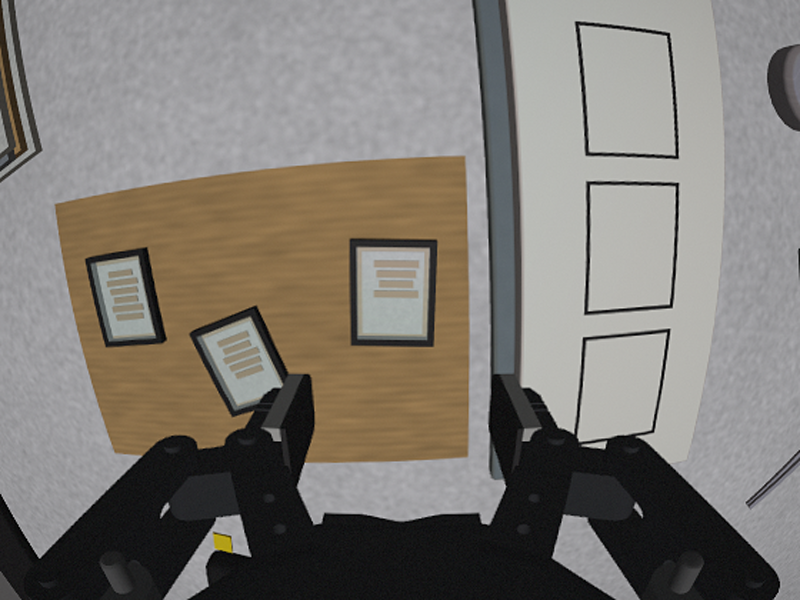

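```bash
python3 - <<'E'
from h import *
M=np.array([[0,-.957,-.2909],[1,0,0],[0,-.2909,.957]]); c=np.array([73.77,-.95,-68.3])
for f,uv,hy in(('w1.npz',[(268,385),(535,385)],42.6),('w2.npz',[(312,375),(490,375)],30.05)):
    cal=dict(np.load(f)); u=np.array(uv)*.7; x=(u-[cal['cx'],cal['cy']])/cal['fx']; r=np.hypot(*x.T)[:,None]
    d=np.c_[np.sin(r)*x/r,np.cos(r)]@M.T
    s=(2*hy)/(d[1,1]-d[0,1]); print(f,(c+d*s).round(1))
P=lambda uv,z:pt(cal,np.array(uv)*.7,z,True)
for n,uv in dict(mA=[(350,240),(437,240),(434,346),(351,346)],mB=[(191,333),(256,307),(287,392),(234,416)],mC=[(86,258),(147,248),(165,342),(106,347)]).items():
    p=P(uv,10); e=p[0]-p[3]+p[1]-p[2]; print(n,p.mean(0).round(1),np.arctan2(e[1],e[0]).round(3),np.linalg.norm(e)/2)
    if n=='mA':cm=p.mean(0);a=np.arctan2(e[1],e[0])
for n,uv in dict(wT=[(577,23),(669,33),(678,157),(586,156)],wM=[(587,182),(679,184),(672,307),(586,313)]).items():
    p=P(uv,42); e=p[0]-p[3]+p[1]-p[2]; print(n,p.mean(0).round(1),np.arctan2(e[1],e[0]).round(3),np.linalg.norm(e)/2)
st();go(cm[0],cm[1],100,a+np.pi/2)
E
```

```text
w1.npz [[  8.3 -43.4  61. ]
 [  8.3  41.8  60.9]]
w2.npz [[  6.9 -31.   72.1]
 [  6.9  29.1  72.1]]
mA [540.3 132.7  10. ] -0.125 63.958061744165356
mB [506.1 233.9  10. ] 0.192 60.767745861350676
mC [557.3 309.8  10. ] -0.044 63.1968644747153
wT [645.7  -4.   42. ] -0.042 70.40113567656046
wM [561.3  -0.9  42. ] -0.038 70.24305635622174
t 3.25 p [538.6 127.7 201.2] F [ 0.2 -0.3  0.6] w 59.8 yaw -1.683 q [ 0.21  0.37  1.77 -0.    1.    1.9 ]
[ 0.1  -0.51 10.12] ('tilt fix rv', array([-0.0002, -0.0013, -0.    ])) ('turn', np.float64(0.012), 'q6', np.float64(1.9)) ('shift after turn', array([ 0.09, -0.51, 10.12]))
```

```bash

python3 -m handwheel '[[[0.3,0.1,-0.5,1.5,0,0,0.012],[0.3,0,0,1.5,0,0,0],[0.3,0,0,1.5,0,0,0],[0.3,0,0,1.5,0,0,0],[0.3,0,0,1.5,0,0,0],[0.3,0,0,1.5,0,0,0],[0.3,0,0,1.5,0,0,0],[0.3,0,0,1.5,0,0,0],[0.3,0,0,0.1,0,0,0],[0.3,0,0,0,0,0,0]]]'
python3 -c "
from h import *
st();go(540.3,132.7,77.5,np.pi/2-.125)"
```

```text
t: 4.25
eef_pos: [540.4, 132.7, 80.3]
tcp_rot: [0.998, -0.062, 0.001, -0.0]
contact_force: [-0.0, -0.6, 0.5]
width: 59.8
t 4.25 p [540.4 132.7  80.3] F [-0.  -0.6  0.5] w 59.8 yaw -1.695 q [ 0.22  0.52  1.89 -0.    0.73  1.92]
[-0.01  0.    0.28] ('tilt fix rv', array([-0.0005, -0.0017, -0.    ])) ('turn', np.float64(0.001), 'q6', np.float64(1.92)) ('shift after turn', array([-0.01,  0.  ,  0.28]))
```

```bash

python3 -m handwheel '[[[0.3,0,0,0.05,0,0,0],[0.3,0,0,0.05,0,0,0],[0.3,0,0,0.05,0,0,0],[0.3,0,0,0.05,0,0,0],[0.3,0,0,0.05,0,0,0],[0.3,0,0,0.05,0,0,0],[0.3,0,0,0,0,0,0],[0.3,0,0,0,0,0,0],[0.3,0,0,0,0,0,0],[0.3,0,0,0,0,0,0]]]'
python3 -m handwheel '[[[0.3,0,0,0.05,0,0,0],[0.3,0,0,0.05,0,0,0],[0.3,0,0,0.03,0,0,0],[0.3,0,0,0,0,0,0],[0.3,0,0,0,0,0,0],[0.3,0,0,0,0,0,0],[0.3,0,0,0,0,0,0],[0.3,0,0,0,0,0,0],[0.3,0,0,0,0,0,0],[0.3,0,0,0,0,0,0]]]'
```

```text
t: 5.25
eef_pos: [539.7, 132.7, 76.3]
tcp_rot: [0.998, -0.062, 0.0, 0.0]
contact_force: [-0.3, 0.3, 0.1]
width: 59.7
t: 6.25
eef_pos: [539.7, 132.7, 75.0]
tcp_rot: [0.998, -0.062, 0.0, 0.0]
contact_force: [-0.1, -0.8, -0.1]
width: 59.8
```

```bash

python3 -m handwheel '[[[0.7,0,0,0,0,0,0],[0.7,0,0,0,0,0,0],[0.7,0,0,0,0,0,0],[0.7,0,0,0,0,0,0],[0.7,0,0,0,0,0,0],[0.7,0,0,0,0,0,0],[0.7,0,0,-0.5,0,0,0],[0.7,0,0,-1.5,0,0,0],[0.7,0,0,-3,0,0,0],[0.7,0,0,-3,0,0,0]]]'
python3 - <<'E'
from h import *
st(); go(476.5,3.5,158,np.pi/2-.035); go(476.5,3.5,116,np.pi/2-.035)
cal,im=snap('wrist','w3.png'); np.savez('w3.npz',**cal)
cv2.imwrite('pics/w3b.png',cv2.resize(im,(800,600),interpolation=cv2.INTER_CUBIC))
E
```

```text
t: 7.25
eef_pos: [539.2, 132.6, 155.4]
tcp_rot: [0.998, -0.062, -0.001, 0.0]
contact_force: [0.3, 0.6, -0.2]
width: 47.2
t 7.25 p [539.2 132.6 155.4] F [ 0.3  0.6 -0.2] w 47.2 yaw -1.695 q [ 0.22  0.43  1.81 -0.    0.9   1.92]
[-4.63 13.59 -0.25] ('tilt fix rv', array([ 0.0007,  0.0016, -0.    ])) ('turn', np.float64(-0.089), 'q6', np.float64(1.92)) ('shift after turn', array([-5.82, 13.12, -0.25]))
[-4.62 13.58  3.95] ('tilt fix rv', array([ 0.0007,  0.0016, -0.    ])) ('turn', np.float64(-0.089), 'q6', np.float64(1.92)) ('shift after turn', array([-5.81, 13.12,  3.95]))
```

View pics/w3b.png

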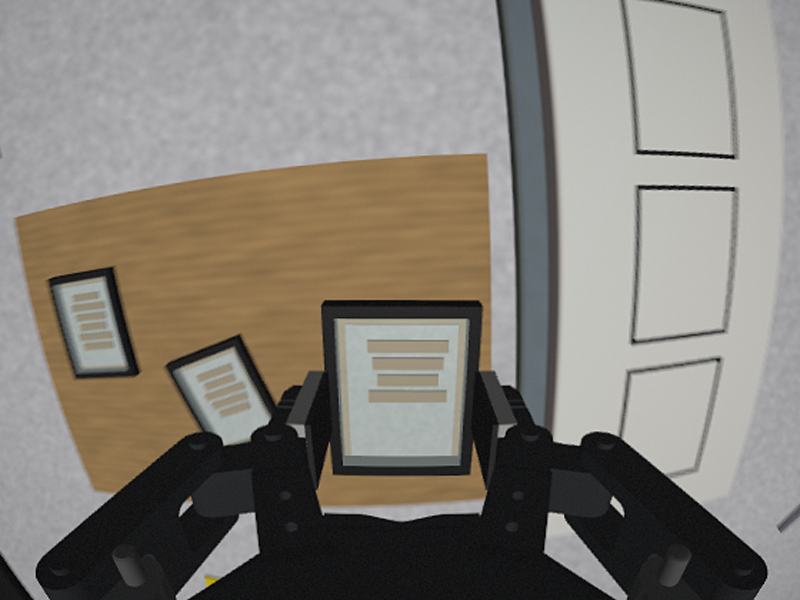

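```bash
cat >> h.py <<'E'
def held(cal,uv):
    """centre of held mount top in tool frame; corners px800: TL,TR,BR,BL in wrist picture"""
    M=np.array([[0,-.957,-.2909],[1,0,0],[0,-.2909,.957]]); c=np.array([73.77,-.95,-68.3])
    u=np.array(uv)*.7; x=(u-[cal['cx'],cal['cy']])/cal['fx']; r=np.hypot(*x.T)[:,None]
    d=np.c_[np.sin(r)*x/r,np.cos(r)]@M.T
    for z in (62,64,66,68,70):
        p=c+d*((z-c[2])/d[:,2])[:,None]; e=p[0]-p[3]+p[1]-p[2]; w=p[1]-p[0]+p[2]-p[3]
        print(z,p.mean(0).round(1),'L',np.linalg.norm(e)/2,'W',np.linalg.norm(w)/2,'ang',np.arctan2(e[1],e[0]).round(3))
E
python3 - <<'E'
from h import *
held(dict(np.load('w3.npz')),[(322,302),(481,302),(470,473),(333,476)])
E
```

```text
62 [ 4.2 -0.8 62. ] L 62.76736842462898 W 47.40411444683553 ang 0.0
64 [ 3.1 -0.8 64. ] L 63.73079694994946 W 48.13172940380921 ang 0.0
66 [ 2.  -0.8 66. ] L 64.69422547526993 W 48.859344360782906 ang 0.0
68 [ 1.  -0.8 68. ] L 65.65765400059041 W 49.58695931775657 ang 0.0
70 [-0.1 -0.8 70. ] L 66.62108252591088 W 50.31457427473026 ang 0.0
```

```bash

python3 -m handwheel '[[[0.7,0,0,0,0,0,-0.089],[0.7,-1,2.2,0,0,0,0],[0.7,-1,2.2,0,0,0,0],[0.7,-1,2.2,0,0,0,0],[0.7,-1,2.2,0,0,0,0],[0.7,-1,2.2,0,0,0,0],[0.7,-1,2.1,0,0,0,0],[0.7,0,0,1.5,0,0,0],[0.7,0,0,1,0,0,0],[0.7,0,0,0.5,0,0,0]]]'
python3 -c "
from h import *
st();go(474,3.5,114.7,np.pi/2-.035)"
```

```text
t: 8.3
eef_pos: [474.7, 4.0, 124.1]
tcp_rot: [1.0, -0.018, -0.001, -0.0]
contact_force: [0.7, 0.4, -0.5]
width: 47.6
t 8.3 p [474.7   4.  124.1] F [ 0.7  0.4 -0.5] w 47.6 yaw -1.606 q [-0.02  0.36  2.03  0.    0.75  1.59]
[-0.07  0.05  0.94] ('tilt fix rv', array([ 0.    ,  0.0014, -0.    ])) ('turn', np.float64(-0.0), 'q6', np.float64(1.59)) ('shift after turn', array([-0.07,  0.05,  0.94]))
```

```bash

python3 -m handwheel '[[[0.7,-0.07,0.05,0.3,0,0,0],[0.7,0,0,0.3,0,0,0],[0.7,0,0,0.1,0,0,0],[0.7,0,0,0.1,0,0,0],[0.7,0,0,0.05,0,0,0],[0.7,0,0,0.05,0,0,0],[0.7,0,0,0,0,0,0],[0.7,0,0,0,0,0,0],[0.7,0,0,0,0,0,0],[0.7,0,0,0,0,0,0]]]'
python3 -c "
from h import *
st()"
```

```text
t: 9.3
eef_pos: [474.4, 3.4, 116.0]
tcp_rot: [1.0, -0.018, 0.0, 0.0]
contact_force: [0.4, -0.9, -1.1]
width: 47.4
t 9.3 p [474.4   3.4 116. ] F [ 0.4 -0.9 -1.1] w 47.4 yaw -1.606 q [-0.02  0.38  2.04 -0.    0.72  1.59]
```

```bash

python3 -m handwheel '[[[0.7,0,0,0.05,0,0,0],[0.7,0,0,0.05,0,0,0],[0.7,0,0,0.03,0,0,0],[0.7,0,0,0,0,0,0],[0.7,0,0,0,0,0,0],[0.4,0,0,0,0,0,0],[0.3,0,0,0,0,0,0],[0.3,0,0,0,0,0,0],[0.3,0,0,0,0,0,0],[0.3,0,0,0,0,0,0]]]'
python3 -m handwheel '[[[0.3,0,0,-0.3,0,0,0],[0.3,0,0,-1,0,0,0],[0.3,0,0,-2,0,0,0],[0.3,0,0,-3,0,0,0],[0.3,0,-4.5,0,0,0,0],[0.3,0,-4.5,0,0,0,0],[0.3,0,-4.5,0,0,0,0],[0.3,0,-4.5,0,0,0,0],[0.3,0,0,0,0,0,0],[0.3,0,0,0,0,0,0]]]'
python3 - <<'E'
from h import *
st(); go(506,234.5,180,np.pi/2+.22)
cal,im=snap('wrist','w4.png'); np.savez('w4.npz',**cal)
cv2.imwrite('pics/w4b.png',cv2.resize(im,(800,600),interpolation=cv2.INTER_CUBIC))
E
```

```text
t: 10.3
eef_pos: [474.4, 3.4, 114.7]
tcp_rot: [1.0, -0.018, 0.0, 0.0]
contact_force: [0.2, 0.8, -0.6]
width: 59.6
t: 11.3
eef_pos: [480.5, 184.1, 178.2]
tcp_rot: [1.0, -0.016, 0.0, 0.0]
contact_force: [0.4, 0.0, 0.5]
width: 59.9
t 11.3 p [480.5 184.1 178.2] F [0.4 0.  0.5] w 59.9 yaw -1.603 q [ 0.34  0.34  1.88 -0.    0.92  1.95]
[ 2.38 -5.12 -0.18] ('tilt fix rv', array([ 0.0003, -0.0005,  0.    ])) ('turn', np.float64(-0.253), 'q6', np.float64(1.95)) ('shift after turn', array([ 3.59, -4.37, -0.18]))
```

View pics/w4b.png

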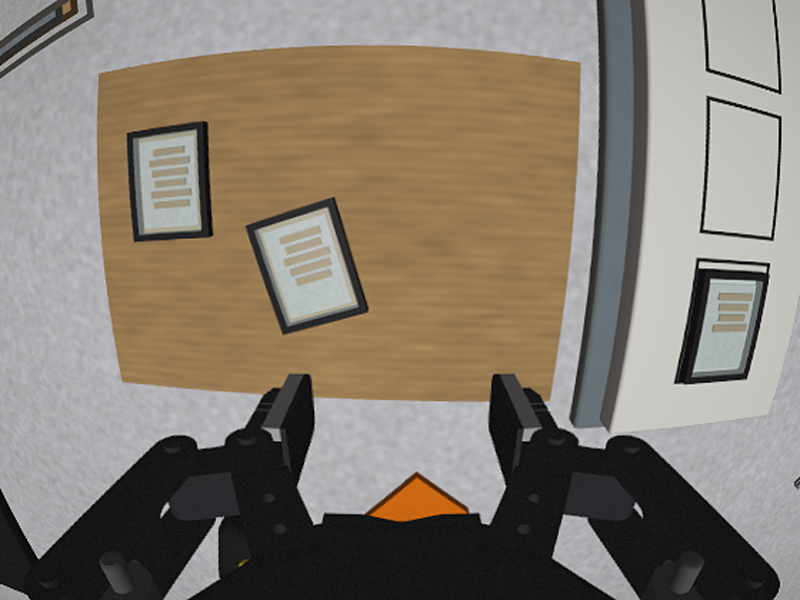

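```bash
cat >> h.py <<'E'
def box(cal,n,uv,z):
    p=pt(cal,np.array(uv)*.7,z,True); e=p[0]-p[3]+p[1]-p[2]
    print(n,p.mean(0)[:2].round(1),'ang',np.arctan2(e[1],e[0]).round(3),'L',(np.linalg.norm(e)/2).round(1),'W',(np.linalg.norm(p[0]-p[1]+p[3]-p[2])/2).round(1)); return p
E
python3 - <<'E'
from h import *
cal=dict(np.load('w4.npz'))
box(cal,'mB',[(247,226),(333,198),(368,311),(285,334)],10)
box(cal,'mC',[(127,135),(206,122),(212,236),(135,241)],10)
print(box(cal,'mA',[(703,270),(769,274),(749,380),(685,380)],49).round(1))
print(pt(cal,np.array([(698,259),(770,264),(708,97),(781,118),(773,239),(701,233)])*.7,42,True).round(1))
im=cv2.imread('pics/w4.png')[160:290,440:560]; cv2.imwrite('pics/c4.png',cv2.resize(im,None,fx=5,fy=4.6,interpolation=cv2.INTER_CUBIC))
go(506,234.5,120,np.pi/2+.22)
E
```

```text
mB [504.5 233.5] ang 0.245 L 62.7 W 48.6
mC [556.5 310.6] ang -0.017 L 61.8 W 51.0
mA [475.9   5.1] ang 0.002 L 62.9 W 51.5
[[508.4  30.7  49. ]
 [506.3 -20.4  49. ]
 [441.8 -20.8  49. ]
 [447.1  30.9  49. ]]
[[512.6  29.6  42. ]
 [510.5 -27.2  42. ]
 [597.   26.4  42. ]
 [594.4 -30.   42. ]
 [525.  -27.3  42. ]
 [526.3  29.2  42. ]]
[ 2.38 -5.23  5.8 ] ('tilt fix rv', array([ 0.0005, -0.0001,  0.    ])) ('turn', np.float64(-0.254), 'q6', np.float64(1.95)) ('shift after turn', array([ 3.61, -4.46,  5.8 ]))
```

View pics/c4.png

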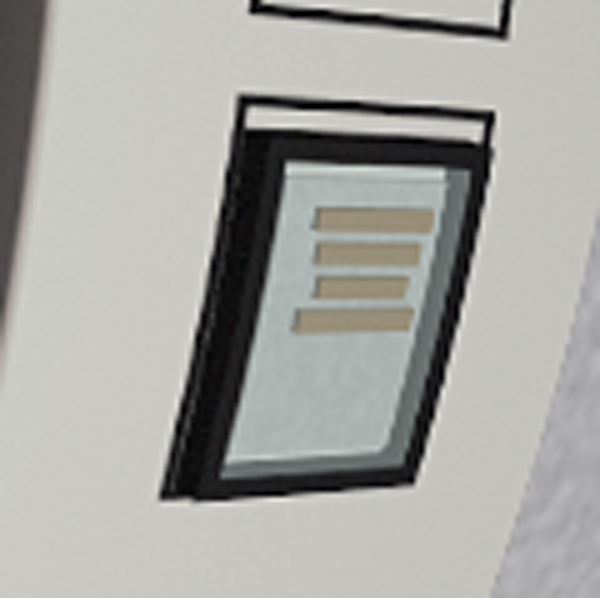

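```bash

python3 -m handwheel '[[[0.3,0,0,0,0,0,-0.13],[0.3,0,0,0,0,0,-0.13],[0.3,1.2,-1.5,0,0,0,0],[0.3,1.2,-1.5,0,0,0,0],[0.3,1.2,-1.5,2,0,0,0],[0.3,0,0,2,0,0,0],[0.3,0,0,2,0,0,0],[0.3,0,0,1,0,0,0],[0.3,0,0,0,0,0,0],[0.3,0,0,0,0,0,0]]]'
python3 -c "
from h import *
st();go(505.2,234,74.8,np.pi/2+.235)"
```

```text
t: 12.35
eef_pos: [506.3, 234.5, 108.3]
tcp_rot: [0.994, 0.112, 0.0, -0.0]
contact_force: [-0.4, -0.8, 0.8]
width: 59.8
t 12.35 p [506.3 234.5 108.3] F [-0.4 -0.8  0.8] w 59.8 yaw -1.347 q [ 0.41  0.49  1.86 -0.    0.8   1.76]
[-0.12  0.03  3.35] ('tilt fix rv', array([ 0.    , -0.0008,  0.    ])) ('turn', np.float64(-0.011), 'q6', np.float64(1.76)) ('shift after turn', array([-0.12,  0.03,  3.35]))
```

```bash

python3 -m handwheel '[[[0.3,-0.1,0,0.8,0,0,-0.01],[0.3,0,0,0.8,0,0,0],[0.3,0,0,0.6,0,0,0],[0.3,0,0,0.4,0,0,0],[0.3,0,0,0.3,0,0,0],[0.3,0,0,0.2,0,0,0],[0.3,0,0,0.1,0,0,0],[0.3,0,0,0.1,0,0,0],[0.3,0,0,0.05,0,0,0],[0.3,0,0,0,0,0,0]]]'
python3 -c "
from h import *
st()"
```

```text
t: 13.35
eef_pos: [504.8, 234.9, 74.2]
tcp_rot: [0.993, 0.117, 0.0, 0.0]
contact_force: [-0.4, 0.4, 0.3]
width: 60.4
t 13.35 p [504.8 234.9  74.2] F [-0.4  0.4  0.3] w 60.4 yaw -1.336 q [ 0.41  0.53  1.89 -0.    0.72  1.75]
```

```bash

python3 -m handwheel '[[[0.7,0,0,-0.08,0,0,0],[0.7,0,0,0,0,0,0],[0.7,0,0,0,0,0,0],[0.7,0,0,0,0,0,0],[0.7,0,0,0,0,0,0],[0.7,0,0,0,0,0,0],[0.7,0,0,-0.5,0,0,0],[0.7,0,0,-1.5,0,0,0],[0.7,0,0,-3,0,0,0],[0.7,0,0,-3,0,0,0]]]'
python3 - <<'E'
from h import *
st(); go(560.5,0,135,np.pi/2-.035)
E
```

```text
t: 14.35
eef_pos: [504.2, 234.7, 155.0]
tcp_rot: [0.993, 0.117, -0.001, 0.0]
contact_force: [-0.2, 0.7, -1.0]
width: 47.7
t 14.35 p [504.2 234.7 155. ] F [-0.2  0.7 -1. ] w 47.7 yaw -1.336 q [ 0.41  0.43  1.81 -0.    0.9   1.75]
[2.000e-02 2.413e+01 2.020e+00] ('tilt fix rv', array([0.0006, 0.0026, 0.    ])) ('turn', np.float64(0.27), 'q6', np.float64(1.75)) ('shift after turn', array([ 6.45, 23.25,  2.02]))
```

```bash

python3 -m handwheel '[[[0.7,0,0,0,0,0,0.135],[0.7,0,0,0,0,0,0.135],[0.7,0.92,3.3,0,0,0,0],[0.7,0.92,3.3,0,0,0,0],[0.7,0.92,3.3,0,0,0,0],[0.7,0.92,3.3,0,0,0,0],[0.7,0.92,3.3,0,0,0,0],[0.7,0.92,3.4,0,0,0,0],[0.7,0.92,3.3,1,0,0,0],[0.7,0,0,1,0,0,0]]]'
python3 -m handwheel '[[[0.7,0,0,0.5,0,0,0],[0.7,0,0,0,0,0,0],[0.7,0,0,0,0,0,0],[0.7,0,0,0,0,0,0],[0.7,0,0,0,0,0,0],[0.7,0,0,0,0,0,0],[0.7,0,0,0,0,0,0],[0.7,0,0,0,0,0,0],[0.7,0,0,0,0,0,0],[0.7,0,0,0,0,0,0]]]'
python3 - <<'E'
from h import *
st(); go(560,0,114.7,np.pi/2-.035)
E
```

```text
t: 15.35
eef_pos: [561.9, -2.6, 134.8]
tcp_rot: [1.0, -0.02, 0.001, 0.001]
contact_force: [0.2, 0.8, -0.9]
width: 47.4
t: 16.35
eef_pos: [561.0, 0.8, 130.0]
tcp_rot: [1.0, -0.018, 0.0, 0.0]
contact_force: [-0.0, -0.4, -1.0]
width: 47.4
t 16.35 p [561.    0.8 130. ] F [-0.  -0.4 -1. ] w 47.4 yaw -1.606 q [-0.02  0.46  1.83 -0.    0.85  1.59]
[-0.1   0.08  1.53] ('tilt fix rv', array([ 0., -0., -0.])) ('turn', np.float64(-0.0), 'q6', np.float64(1.59)) ('shift after turn', array([-0.1 ,  0.08,  1.53]))
```

Place, release, rise and go towards mC.

```bash

python3 -m handwheel '[[[0.7,-0.1,0.08,0.5,0,0,0],[0.7,0,0,0.5,0,0,0],[0.7,0,0,0.2,0,0,0],[0.7,0,0,0.1,0,0,0],[0.7,0,0,0.1,0,0,0],[0.7,0,0,0.05,0,0,0],[0.7,0,0,0.05,0,0,0],[0.7,0,0,0.03,0,0,0],[0.7,0,0,0,0,0,0],[0.7,0,0,0,0,0,0]]]'
python3 -c "
from h import *
st()"
python3 -m handwheel '[[[0.4,0,0,0,0,0,0],[0.3,0,0,0,0,0,0],[0.3,0,0,0,0,0,0],[0.3,0,0,0,0,0,0],[0.3,0,0,0,0,0,0],[0.3,0,0,-0.3,0,0,0],[0.3,0,0,-1,0,0,0],[0.3,0,0,-2,0,0,0],[0.3,0,0,-3,0,0,0],[0.3,0,0,0,0,0,0]]]'
python3 - <<'E'
from h import *
st(); go(557.5,311,120,np.pi/2-.02)
E
```

```text
t: 17.35
eef_pos: [560.0, 0.1, 114.8]
tcp_rot: [1.0, -0.018, 0.0, 0.0]
contact_force: [-0.5, -0.2, -1.2]
width: 47.3
t 17.35 p [5.600e+02 1.000e-01 1.148e+02] F [-0.5 -0.2 -1.2] w 47.3 yaw -1.606 q [-0.02  0.48  1.85 -0.    0.81  1.59]
t: 18.35
eef_pos: [562.3, 0.0, 182.3]
tcp_rot: [1.0, -0.018, 0.005, 0.0]
contact_force: [1.0, 0.5, -0.1]
width: 59.6
t 18.35 p [562.3   0.  182.3] F [ 1.   0.5 -0.1] w 59.6 yaw -1.606 q [-0.02  0.4   1.77 -0.    0.96  1.59]
[ -1.63 -31.06   6.22] ('tilt fix rv', array([-0.0001, -0.0091,  0.    ])) ('turn', np.float64(-0.015), 'q6', np.float64(1.59)) ('shift after turn', array([ -1.15, -31.08,   6.22]))
```

```bash

python3 -m handwheel '[[[0.3,-0.1,-3.9,0,0,0,-0.015],[0.3,-0.1,-3.9,0,0,0,0],[0.3,-0.1,-3.9,0,0,0,0],[0.3,-0.1,-3.9,0,0,0,0],[0.3,-0.1,-3.9,0,0,0,0],[0.3,-0.1,-3.9,0,0,0,0],[0.3,-0.1,-3.9,0,0,0,0],[0.3,-0.2,-3.8,0,0,0,0],[0.3,0,0,0,0,0,0],[0.3,0,0,0,0,0,0]]]'
python3 - <<'E'
from h import *
st()
cal,im=snap('wrist','w5.png'); np.savez('w5.npz',**cal)
cv2.imwrite('pics/w5b.png',cv2.resize(im,(800,600),interpolation=cv2.INTER_CUBIC))
go(557.5,311,100,np.pi/2-.02)
E
```

```text
t: 19.35
eef_pos: [557.4, 311.6, 177.4]
tcp_rot: [1.0, -0.009, -0.0, 0.0]
contact_force: [-0.4, 0.2, -0.6]
width: 59.9
t 19.35 p [557.4 311.6 177.4] F [-0.4  0.2 -0.6] w 59.9 yaw -1.589 q [ 0.49  0.51  1.59 -0.    1.04  2.08]
[ 0.   -0.04  7.75] ('tilt fix rv', array([ 0.0011,  0.0007, -0.    ])) ('turn', np.float64(0.0), 'q6', np.float64(2.08)) ('shift after turn', array([ 0.  , -0.04,  7.75]))
```

View pics/w5b.png

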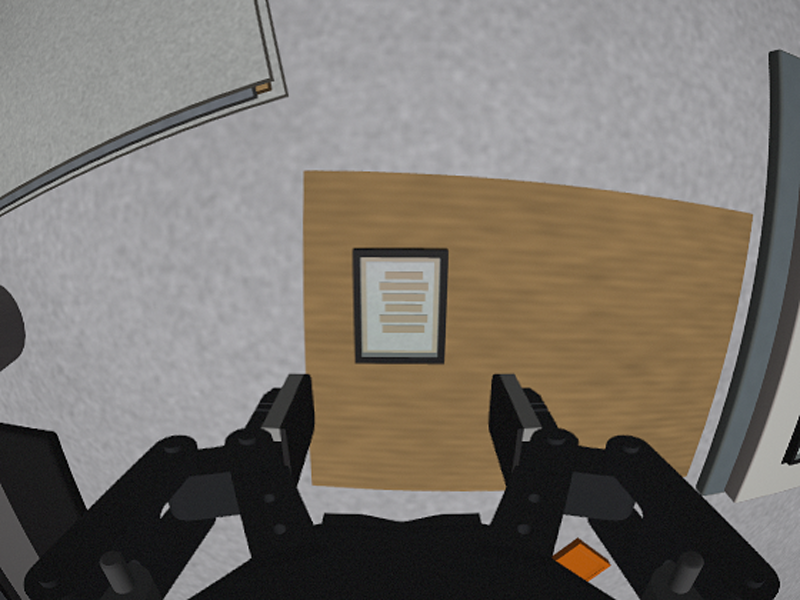

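```bash
python3 -c "
from h import *
box(dict(np.load('w5.npz')),'mC',[(353,248),(448,249),(445,363),(355,362)],10)"
python3 -m handwheel '[[[0.3,0,0,2,0,0,0],[0.3,0,0,3,0,0,0],[0.3,0,0,2.5,0,0,0],[0.3,0,0,1.2,0,0,0],[0.3,0,0,0.5,0,0,0],[0.3,0,0,0.5,0,0,0],[0.3,0,0,0.3,0,0,0],[0.3,0,0,0.1,0,0,0],[0.3,0,0,0,0,0,0],[0.3,0,0,0,0,0,0]]]'
python3 -c "
from h import *
st()"
```

```text
mC [558.3 312.6] ang -0.022 L 63.8 W 49.5
t: 20.4
eef_pos: [558.0, 311.4, 77.3]
tcp_rot: [1.0, -0.01, 0.0, -0.0]
contact_force: [0.8, -0.3, -0.0]
width: 59.7
t 20.4 p [558.  311.4  77.3] F [ 0.8 -0.3 -0. ] w 59.7 yaw -1.591 q [ 0.49  0.62  1.68 -0.    0.84  2.08]
```

```bash

python3 -m handwheel '[[[0.3,0,-0.1,0.1,0,0,0],[0.3,0,0,0.1,0,0,0],[0.3,0,0,0.05,0,0,0],[0.7,0,0,0,0,0,0],[0.7,0,0,0,0,0,0],[0.7,0,0,0,0,0,0],[0.7,0,0,0,0,0,0],[0.7,0,0,0,0,0,0],[0.7,0,0,0,0,0,0],[0.7,0,0,-0.5,0,0,0]]]'
python3 -m handwheel '[[[0.7,0,0,-1.5,0,0,0],[0.7,0,0,-3,0,0,0],[0.7,0,0,-3,0,0,0],[0.7,0,0,0,0,0,0],[0.7,0,0,0,0,0,0],[0.7,0,0,0,0,0,0],[0.7,0,0,0,0,0,0],[0.7,0,0,0,0,0,0],[0.7,0,0,0,0,0,0],[0.7,0,0,0,0,0,0]]]'
python3 - <<'E'
from h import *
st(); go(645.5,-2.5,135,np.pi/2-.035)
E
```

```text
t: 21.4
eef_pos: [557.3, 311.9, 78.4]
tcp_rot: [1.0, -0.01, -0.001, 0.001]
contact_force: [-0.8, -0.3, -0.3]
width: 47.4
t: 22.4
eef_pos: [557.8, 312.2, 153.8]
tcp_rot: [1.0, -0.01, -0.0, 0.0]
contact_force: [0.1, 0.8, -1.2]
width: 47.4
t 22.4 p [557.8 312.2 153.8] F [ 0.1  0.8 -1.2] w 47.4 yaw -1.591 q [ 0.49  0.54  1.61 -0.    0.99  2.08]
[ 9.41 31.28  1.88] ('tilt fix rv', array([0.0004, 0.0006, 0.    ])) ('turn', np.float64(0.015), 'q6', np.float64(2.08)) ('shift after turn', array([ 9.87, 31.14,  1.88]))
```

```bash

python3 -m handwheel '[[[0.7,1.1,3.5,0,0,0,0.015],[0.7,1.1,3.5,0,0,0,0],[0.7,1.1,3.5,0,0,0,0],[0.7,1.1,3.5,0,0,0,0],[0.7,1.1,3.5,0,0,0,0],[0.7,1.1,3.5,0,0,0,0],[0.7,1.1,3.5,0,0,0,0],[0.7,1.1,3.5,0,0,0,0],[0.7,1.1,3.1,0,0,0,0],[0.7,0,0,0,0,0,0]]]'
python3 -m handwheel '[[[0.7,0,0,1,0,0,0],[0.7,0,0,1,0,0,0],[0.7,0,0,0.4,0,0,0],[0.7,0,0,0,0,0,0],[0.7,0,0,0,0,0,0],[0.7,0,0,0,0,0,0],[0.7,0,0,0,0,0,0],[0.7,0,0,0,0,0,0],[0.7,0,0,0,0,0,0],[0.7,0,0,0,0,0,0]]]'
python3 - <<'E'
from h import *
st(); go(645,-2.5,114.7,np.pi/2-.035)
E
```

```text
t: 23.4
eef_pos: [647.5, -5.9, 154.1]
tcp_rot: [1.0, -0.02, 0.001, 0.001]
contact_force: [-0.1, -0.4, -0.5]
width: 47.6
t: 24.4
eef_pos: [646.4, -2.0, 130.3]
tcp_rot: [1.0, -0.018, 0.0, 0.0]
contact_force: [-0.1, 0.0, -0.2]
width: 47.7
t 24.4 p [646.4  -2.  130.3] F [-0.1  0.  -0.2] w 47.7 yaw -1.606 q [-0.02  0.57  1.61 -0.    0.95  1.59]
[-0.14  0.05  1.56] ('tilt fix rv', array([ 0.0001, -0.0003,  0.    ])) ('turn', np.float64(-0.0), 'q6', np.float64(1.59)) ('shift after turn', array([-0.14,  0.05,  1.56]))
```

```bash

python3 -m handwheel '[[[0.7,-0.14,0.05,0.5,0,0,0],[0.7,0,0,0.5,0,0,0],[0.7,0,0,0.2,0,0,0],[0.7,0,0,0.1,0,0,0],[0.7,0,0,0.1,0,0,0],[0.7,0,0,0.1,0,0,0],[0.7,0,0,0.05,0,0,0],[0.7,0,0,0,0,0,0],[0.7,0,0,0,0,0,0],[0.7,0,0,0,0,0,0]]]'
python3 -m handwheel '[[[0.4,0,0,0,0,0,0],[0.3,0,0,0,0,0,0],[0.3,0,0,0,0,0,0],[0.3,0,0,0,0,0,0],[0.3,0,0,0,0,0,0],[0.3,0,0,-0.3,0,0,0],[0.3,0,0,-1,0,0,0],[0.3,0,0,-2,0,0,0],[0.3,0,0,-4,0,0,0],[0.3,0,0,-4,0,0,0]]]'
python3 -m handwheel '[[[0.9,-1.8,1.5,-1,0,0,0],[0.9,-1.8,1.5,-1,0,0,0],[0.9,-1.8,1.5,-1,0,0,0],[0.9,-1.8,1.5,-1,0,0,0],[0.9,-1.8,1.5,-1,0,0,0],[0.9,-1.8,1.5,-1,0,0,0],[0.9,-1.8,1.5,-1,0,0,0],[0.9,-1.8,1.5,-1,0,0,0],[0.9,0,0,0,0,0,0],[0.9,0,0,0,0,0,0]]]'
python3 - <<'E'
from h import *
st()
cal,im=snap('wrist','w6.png'); np.savez('w6.npz',**cal)
cv2.imwrite('pics/w6b.png',cv2.resize(im,(800,600),interpolation=cv2.INTER_CUBIC))
E
```

```text
t: 25.4
eef_pos: [645.0, -2.4, 114.8]
tcp_rot: [1.0, -0.018, 0.0, 0.0]
contact_force: [0.3, -0.5, -0.2]
width: 47.4
t: 26.4
eef_pos: [644.6, -2.4, 229.1]
tcp_rot: [1.0, -0.018, -0.0, 0.0]
contact_force: [0.7, -0.1, -0.6]
width: 59.5
t: 27.4
eef_pos: [496.9, -117.3, 308.6]
tcp_rot: [1.0, -0.018, 0.001, 0.0]
contact_force: [-0.0, 0.9, -0.3]
width: 8.4
t 27.4 p [ 496.9 -117.3  308.6] F [-0.   0.9 -0.3] w 8.4 yaw -1.607 q [-0.25  0.21  1.7   0.    1.22  1.35]
```

View pics/w6b.png

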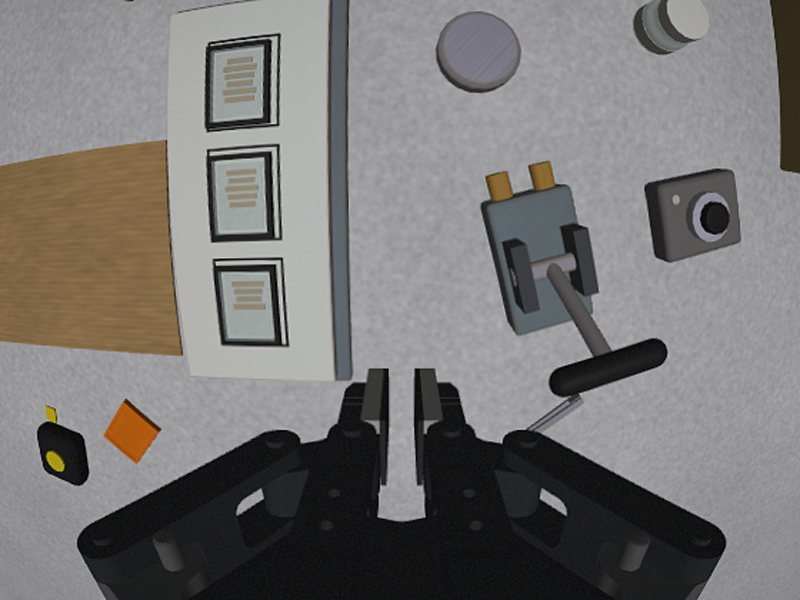

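```bash
python3 - <<'E'
from h import *
cal=dict(np.load('w6.npz'))
# order TL,TR,BR,BL
box(cal,'mT',[(208,51),(270,38),(269,123),(207,131)],49)
box(cal,'mM',[(210,155),(272,149),(272,240),(211,240)],49)
box(cal,'mB',[(213,262),(276,263),(283,343),(220,345)],49)
box(cal,'wT',[(208,43),(280,35),(278,123),(206,131)],42)
box(cal,'wM',[(208,150),(279,145),(281,239),(211,242)],42)
box(cal,'wB',[(214,260),(284,258),(288,346),(220,346)],42)
f=lambda u,z:pt(cal,np.array(u)*.7,z,True)[:,:2].round(1).tolist()
box(cal,'valve',[(482,203),(571,184),(592,313),(519,335)],35)
print('bar ends',f([(551,384),(667,349)],147),'c',f([(608,366)],147),'axle cheeks',f([(550,266)],50),'btn',f([(714,219)],48),'tw',f([(580,400),(529,432)],5), 'cheeks top',f([(518,240),(528,310),(575,226),(585,295)],65))
E
```

```text
mT [641.9  -3.7] ang -0.038 L 63.1 W 48.6
mM [559.1  -1.4] ang -0.075 L 65.1 W 48.7
mB [476.9   2. ] ang -0.044 L 65.3 W 52.2
wT [645.2  -4.6] ang -0.047 L 68.8 W 57.3
wM [560.2  -1.6] ang -0.051 L 70.3 W 56.8
wB [475.3   1.7] ang -0.07 L 71.0 W 58.0
valve [ 499.9 -226.9] ang 0.256 L 107.9 W 68.0
bar ends [[451.4, -200.9], [468.3, -276.2]] c [[460.3, -236.0]] axle cheeks [[498.9, -227.5]] btn [[537.8, -378.9]] tw [[358.6, -283.0], [327.3, -234.1]] cheeks top [[521.1, -198.4], [470.1, -207.4], [530.9, -240.6], [480.0, -251.4]]
```

```bash
python3 - <<'E'
from h import *
go(422,-244.8,230,np.pi/2+.224)
E
```

```text
[-7.07 13.04  7.8 ] ('tilt fix rv', array([-0.0001, -0.0012,  0.    ])) ('turn', np.float64(-0.259), 'q6', np.float64(1.35)) ('shift after turn', array([-10.18,  10.79,   7.8 ]))
```

```bash

python3 -m handwheel '[[[1,0,0,0,0,0,-0.13],[1,0,0,0,0,0,-0.129],[1,-2.5,2.7,0,0,0,0],[1,-2.5,2.7,0,0,0,0],[1,-2.5,2.7,0,0,0,0],[1,-2.6,2.7,0,0,0,0],[1,0,0,3,0,0,0],[1,0,0,3,0,0,0],[1,0,0,1.8,0,0,0],[1,0,0,0,0,0,0]]]'
python3 - <<'E'
from h import *
st();go(422,-244.8,211,np.pi/2+.224)
E
```

```text
t: 28.45
eef_pos: [421.7, -243.9, 226.8]
tcp_rot: [0.994, 0.112, -0.003, -0.002]
contact_force: [-0.4, 0.6, 0.4]
width: -0.3
t 28.45 p [ 421.7 -243.9  226.8] F [-0.4  0.6  0.4] w -0.3 yaw -1.346 q [-0.55  0.25  1.87  0.    1.02  0.8 ]
[0.02 0.1  1.58] ('tilt fix rv', array([-0.0049,  0.0047,  0.    ])) ('turn', np.float64(0.0), 'q6', np.float64(0.8)) ('shift after turn', array([0.02, 0.1 , 1.58]))
```

```bash

python3 -m handwheel '[[[1,0,0.1,0.8,0,0,0],[1,0,0,0.8,0,0,0],[1,0.8,0,0,0,0,0],[1,0.8,0,0,0,0,0],[1,0.6,0,0,0,0,0],[1,0.5,0,0,0,0,0],[1,0.5,0,0,0,0,0],[1,0.5,0,0,0,0,0],[1,0.5,0,0,0,0,0],[1,0,0,0,0,0,0]]]'
python3 -m handwheel '[[[1,0.5,0,0,0,0,0],[1,0.5,0,0,0,0,0],[1,0.5,0,0,0,0,0],[1,0.5,0,0,0,0,0],[1,0.5,0,0,0,0,0],[1,0.3,0,0,0,0,0],[1,0.3,0,0,0,0,0],[1,0.3,0,0,0,0,0],[1,0,0,0,0,0,0],[1,0,0,0,0,0,0]]]'
python3 - <<'E'
from h import *
st();print(R.from_rotvec([0,0,-.224]).apply(get_state()['eef_pos']-[500,-227,0]))
E
```

```text
t: 29.45
eef_pos: [464.0, -236.5, 214.4]
tcp_rot: [0.994, 0.112, 0.0, 0.0]
contact_force: [-2.5, 0.1, 1.7]
width: 0.2
t: 30.45
eef_pos: [494.8, -228.9, 214.3]
tcp_rot: [0.994, 0.112, -0.003, -0.0]
contact_force: [-10.3, -0.2, 7.0]
width: -0.1
t 30.45 p [ 494.8 -228.9  214.3] F [-10.3  -0.2   7. ] w -0.1 yaw -1.346 q [-0.45  0.35  1.76 -0.    1.03  0.89]
[ -5.49988802  -0.69955476 214.26508448]
```

```bash

python3 -m handwheel '[[[1,0.3,0,0,0,0,0],[1,0.3,0,0,0,0,0],[1,0.3,0,0,0,0,0],[1,0.3,0,0,0,0,0],[1,0.3,0,0,0,0,0],[1,0,0,0,0,0,0],[1,0,0,0,0,0,0],[1,0,0,0,0,0,0],[1,0,0,0,0,0,0],[1,0,0,0,0,0,0]]]'
python3 - <<'E'
from h import *
st();print(R.from_rotvec([0,0,-.224]).apply(get_state()['eef_pos']-[500,-227,0]))
E
```

```text
t: 31.45
eef_pos: [511.2, -225.8, 213.7]
tcp_rot: [0.994, 0.112, 0.0, 0.0]
contact_force: [0.1, -0.0, 0.1]
width: -0.1
t 31.45 p [ 511.2 -225.8  213.7] F [ 0.1 -0.   0.1] w -0.1 yaw -1.347 q [-0.44  0.37  1.74 -0.    1.04  0.91]
[ 11.19140941  -1.34930245 213.73626776]
```

```bash

python3 -m handwheel '[[[1,-2,0,0,0,0,0],[1,-2,0,0,0,0,0],[1,0,0,-3,0,0,0],[1,0,0,-3,0,0,0],[1,0,0,-2,0,0,0],[1,0,3.5,0,0,0,0],[1,0,3.5,0,0,0,0],[1,0,3.5,0,0,0,0],[1,0,0,0,0,0,0],[1,0,0,0,0,0,0]]]'
python3 - <<'E'
from h import *
st();go(539,-379,140)
cal,im=snap('wrist','w7.png'); np.savez('w7.npz',**cal)
cv2.imwrite('pics/w7b.png',cv2.resize(im,(800,600),interpolation=cv2.INTER_CUBIC))
E
```

```text
t: 32.45
eef_pos: [495.3, -337.3, 293.2]
tcp_rot: [0.994, 0.111, -0.0, -0.001]
contact_force: [-0.3, -0.0, -0.5]
width: -0.0
t 32.45 p [ 495.3 -337.3  293.2] F [-0.3 -0.  -0.5] w -0.0 yaw -1.348 q [-0.62  0.36  1.52  0.    1.25  0.73]
[ 3.35  5.04 15.31] ('tilt fix rv', array([-0.0011,  0.0006,  0.    ]))
```

View pics/w7b.png

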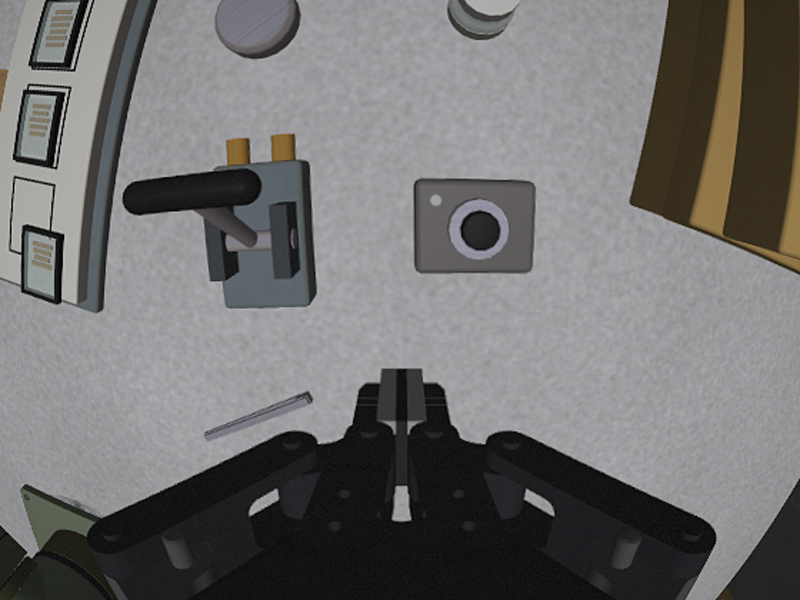

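```bash
python3 - <<'E'
from h import *
cal=dict(np.load('w7.npz'))
print(box(cal,'m',[(27,226),(64,232),(58,302),(22,296)],41))
print(box(cal,'mM',[(18,88),(66,91),(56,166),(15,163)],41)[:1])
print(pt(cal,np.array([(15,177),(54,187),(80,304),(714-714+480,229)])*.7,34,True))
print(pt(cal,np.array([(480,229)])*.7,48,True))
go(420,-20,250,np.pi/2-.05)
E
```

```text
m [438.4 -22.7] ang -0.106 L 66.4 W 49.0
[[470.46318064  -2.12106737  41.        ]
 [472.29729103 -50.32593558  41.        ]
 [407.85914757 -43.95421782  41.        ]
 [402.79389294   5.50498355  41.        ]]
mM [558.5  -4.3] ang 0.084 L 65.5 W 59.7
[[592.13766251  30.59548449  41.        ]]
[[ 511.18864318   26.19636522   34.        ]
 [ 507.63075108  -28.29535588   34.        ]
 [ 408.69431332  -65.60267453   34.        ]
 [ 538.36644938 -384.11841526   34.        ]]
[[ 539.58554413 -381.39104371   48.        ]]
[ -0.32 -32.53   4.38] ('tilt fix rv', array([-0.0011,  0.0005,  0.    ])) ('turn', np.float64(0.273), 'q6', np.float64(0.73)) ('shift after turn', array([ -9.09, -31.24,   4.38]))
```

```bash

python3 -m handwheel '[[[0.3,0,0,0,0,0,0.137],[0.3,0,0,0,0,0,0.136],[0.3,-1.0,-3.9,0,0,0,0],[0.3,-1.0,-3.9,0,0,0,0],[0.3,-1.0,-3.9,0,0,0,0],[0.3,-1.0,-3.9,0,0,0,0],[0.3,-1.0,-3.9,0,0,0,0],[0.3,-1.0,-3.9,0,0,0,0],[0.3,-1.0,-3.9,0,0,0,0],[0.3,-1,-3.9,0,0,0,0]]]'
python3 -m handwheel '[[[0.3,0,0,2,0,0,0],[0.3,0,0,2,0,0,0],[0.3,0,0,2,0,0,0],[0.3,0,0,2,0,0,0],[0.3,0,0,0,0,0,0],[0.3,0,0,0,0,0,0],[0.3,0,0,0,0,0,0],[0.3,0,0,0,0,0,0],[0.3,0,0,0,0,0,0],[0.3,0,0,0,0,0,0]]]'
python3 - <<'E'
from h import *
st()
cal,im=snap('wrist','w8.png'); np.savez('w8.npz',**cal)
cv2.imwrite('pics/w8b.png',cv2.resize(im,(800,600),interpolation=cv2.INTER_CUBIC))
E
```

```text
t: 33.5
eef_pos: [429.4, -19.1, 294.0]
tcp_rot: [1.0, -0.024, 0.0, -0.0]
contact_force: [1.4, -0.3, 0.2]
width: 59.5
t: 34.5
eef_pos: [431.2, -21.5, 214.1]
tcp_rot: [1.0, -0.025, 0.0, 0.0]
contact_force: [-0.5, 0.0, -0.4]
width: 59.3
t 34.5 p [431.2 -21.5 214.1] F [-0.5  0.  -0.4] w 59.3 yaw -1.62 q [-0.08  0.18  2.01 -0.    0.95  1.54]
```

View pics/w8b.png

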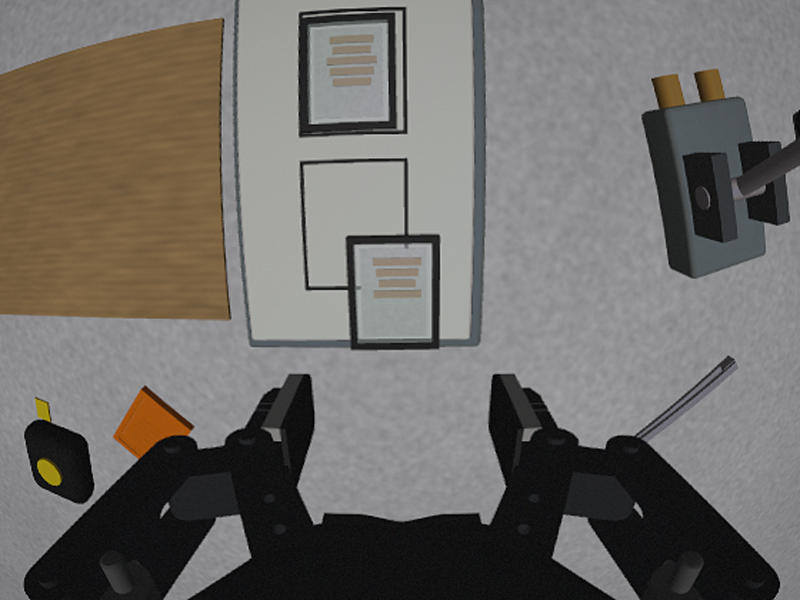

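```bash
python3 - <<'E'
from h import *
cal=dict(np.load('w8.npz'))
p=box(cal,'m',[(347,236),(439,236),(439,349),(352,349)],41); c=p.mean(0)
box(cal,'w',[(300,161),(407,159),(407,289),(306,289)],34)
box(cal,'mM',[(300,14),(396,14),(396,129),(301,136)],41)
box(cal,'wM',[(300,9),(407,8),(406,132),(301,136)],34)
e=p[0]-p[3]+p[1]-p[2]
go(c[0],c[1],106.5,np.pi/2+np.arctan2(e[1],e[0]))
E
```

```text
m [438.2 -17.5] ang -0.03 L 63.6 W 48.6
w [475.9   2.2] ang -0.042 L 71.0 W 56.9
mM [5.583e+02 5.000e-01] ang -0.039 L 65.3 W 49.7
wM [561.   -1.6] ang -0.043 L 71.4 W 56.7
[ 0.68 -0.43 10.75] ('tilt fix rv', array([ 0.0001, -0.0006,  0.    ])) ('turn', np.float64(-0.019), 'q6', np.float64(1.54)) ('shift after turn', array([ 0.69, -0.42, 10.75]))
```

```bash

python3 -m handwheel '[[[0.3,0.7,-0.4,1.5,0,0,-0.02],[0.3,0,0,2.5,0,0,0],[0.3,0,0,2.5,0,0,0],[0.3,0,0,2,0,0,0],[0.3,0,0,1,0,0,0],[0.3,0,0,0.5,0,0,0],[0.3,0,0,0.3,0,0,0],[0.3,0,0,0.2,0,0,0],[0.3,0,0,0.1,0,0,0],[0.3,0,0,0,0,0,0]]]'
python3 -c "
from h import *
st();go(438.2,-17.5,106.5)"
```

```text
t: 35.55
eef_pos: [438.4, -17.8, 108.1]
tcp_rot: [1.0, -0.015, 0.0, 0.0]
contact_force: [0.5, 0.9, 0.4]
width: 59.5
t 35.55 p [438.4 -17.8 108.1] F [0.5 0.9 0.4] w 59.5 yaw -1.6 q [-0.07  0.35  2.13 -0.    0.67  1.53]
[-0.02 -0.03  0.16] ('tilt fix rv', array([ 0.0001, -0.001 ,  0.    ]))
```

```bash

python3 -m handwheel '[[[0.3,0,0,0.15,0,0,0],[0.7,0,0,0,0,0,0],[0.7,0,0,0,0,0,0],[0.7,0,0,0,0,0,0],[0.7,0,0,0,0,0,0],[0.7,0,0,0,0,0,0],[0.7,0,0,0,0,0,0],[0.7,0,0,-0.5,0,0,0],[0.7,0,0,-0.5,0,0,0],[0.7,0,0,-0.5,0,0,0]]]'
python3 -m handwheel '[[[0.7,1.25,-0.68,0,0,0,0.005],[0.7,1.25,-0.68,0,0,0,0],[0.7,1.25,-0.68,0,0,0,0],[0.7,0,0,0,0,0,0],[0.7,0,0,0.5,0,0,0],[0.7,0,0,0.5,0,0,0],[0.7,0,0,0.2,0,0,0],[0.7,0,0,0.1,0,0,0],[0.7,0,0,0,0,0,0],[0.7,0,0,0,0,0,0]]]'
python3 -c "
from h import *
st();go(475.7,1.8,106.7,np.pi/2-.038)"
```

```text
t: 36.55
eef_pos: [438.2, -17.8, 121.6]
tcp_rot: [1.0, -0.015, 0.0, 0.0]
contact_force: [-0.0, -0.2, -0.7]
width: 47.6
t: 37.55
eef_pos: [476.3, 1.2, 108.3]
tcp_rot: [1.0, -0.017, 0.0, 0.0]
contact_force: [0.1, -1.0, -0.9]
width: 47.6
t 37.55 p [476.3   1.2 108.3] F [ 0.1 -1.  -0.9] w 47.6 yaw -1.605 q [-0.02  0.39  2.05 -0.    0.71  1.58]
[-0.06 -0.05  0.16] ('tilt fix rv', array([ 0.0001, -0.0002,  0.    ])) ('turn', np.float64(0.004), 'q6', np.float64(1.58)) ('shift after turn', array([-0.06, -0.05,  0.16]))
```

Release, rise and back off to verify while closing the fingers.

```bash

python3 -m handwheel '[[[0.7,0,0,0.1,0,0,0],[0.7,0,0,0.05,0,0,0],[0.7,0,0,0,0,0,0],[0.4,0,0,0,0,0,0],[0.3,0,0,0,0,0,0],[0.3,0,0,0,0,0,0],[0.3,0,0,0,0,0,0],[0.3,0,0,0,0,0,0],[0.3,0,0,-0.3,0,0,0],[0.3,0,0,-1,0,0,0]]]'
python3 -m handwheel '[[[0.3,0,0,-4,0,0,0],[0.3,0,0,-4,0,0,0],[0.3,0,0,-4,0,0,0],[1,0,3,-3,0,0,0],[1,0,4,-3,0,0,0],[1,0,4.5,0,0,0,0],[1,0,4,0,0,0,0],[1,0,4,0,0,0,0],[1,0,0,0,0,0,0],[1,0,0,0,0,0,0]]]'
python3 - <<'E'
from h import *
st(); go(539.5,-380,140)
cal,im=snap('wrist','w9.png'); np.savez('w9.npz',**cal)
cv2.imwrite('pics/w9b.png',cv2.resize(im,(800,600),interpolation=cv2.INTER_CUBIC))
E
```

```text
t: 38.55
eef_pos: [475.8, 1.3, 119.5]
tcp_rot: [1.0, -0.017, -0.001, 0.0]
contact_force: [-0.7, 0.4, -0.4]
width: 60.0
t: 39.55
eef_pos: [469.3, -194.0, 300.2]
tcp_rot: [1.0, -0.018, 0.0, -0.0]
contact_force: [0.1, 0.2, -0.1]
width: -0.2
t 39.55 p [ 469.3 -194.   300.2] F [ 0.1  0.2 -0.1] w -0.2 yaw -1.607 q [-0.41  0.22  1.72  0.    1.21  1.19]
[ 7.69 18.34 16.01] ('tilt fix rv', array([-0.0004, -0.0003,  0.    ]))
```

View pics/w9b.png

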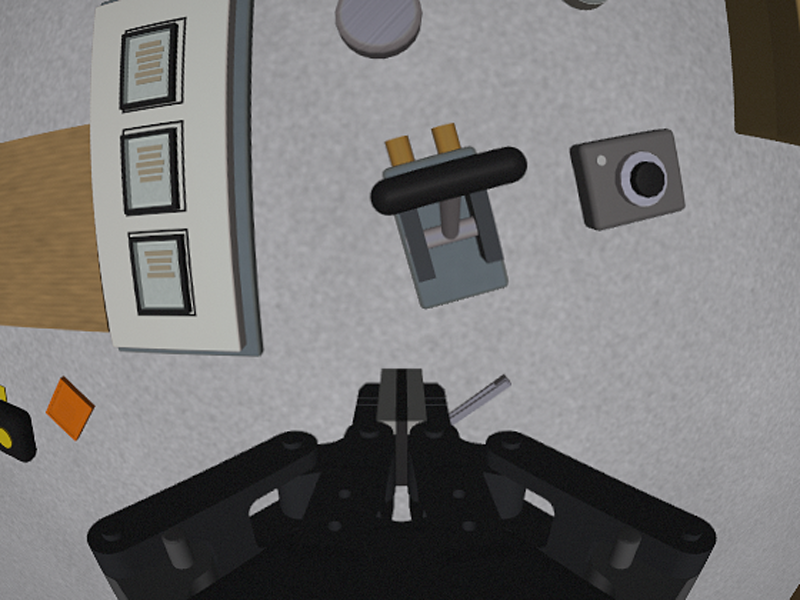

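```bash
python3 -c "
from h import *
cal=dict(np.load('w9.npz'))
print(pt(cal,np.array([(449,181)])*.7,147,True),pt(cal,np.array([(649,179)])*.7,48,True))"
python3 -m handwheel '[[[1,1.5,3.7,0,0,0,0],[1,1.5,3.7,0,0,0,0],[1,1.5,3.7,0,0,0,0],[1,1.6,3.6,0,0,0,0],[1,1.6,3.7,0,0,0,0],[1,0,0,4,0,0,0],[1,0,0,4,0,0,0],[1,0,0,4,0,0,0],[1,0,0,3,0,0,0],[1,0,0,0,0,0,0]]]'
python3 -c "
from h import *
st();go(539.5,-380,121)"
```

```text
[[ 536.47758953 -218.25409798  147.        ]] [[ 538.70720316 -381.77852811   48.        ]]
t: 40.6
eef_pos: [538.9, -376.8, 145.2]
tcp_rot: [1.0, -0.016, -0.004, -0.003]
contact_force: [0.9, 0.4, -0.2]
width: -0.2
t 40.6 p [ 538.9 -376.8  145.2] F [ 0.9  0.4 -0.2] w -0.2 yaw -1.603 q [-0.63  0.58  1.56  0.    1.01  0.97]
[0.09 0.34 2.41] ('tilt fix rv', array([-0.0061,  0.0085,  0.    ]))
```

```bash

python3 -m handwheel '[[[1,0,0.1,0.8,0,0,0],[1,0,0,0.8,0,0,0],[1,0,0,0.5,0,0,0],[1,0,0,0.1,0,0,0],[1,0,0,0.1,0,0,0],[1,0,0,0.1,0,0,0],[1,0,0,0.1,0,0,0],[1,0,0,0.1,0,0,0],[1,0,0,0.1,0,0,0],[1,0,0,0,0,0,0]]]'
python3 -c "
from h import *
st()"
python3 -m handwheel '[[[1,0,0,0.1,0,0,0],[1,0,0,0.1,0,0,0],[1,0,0,0.1,0,0,0],[1,0,0,0,0,0,0],[1,0,0,0,0,0,0],[1,0,0,0,0,0,0],[1,0,0,0,0,0,0],[1,0,0,0,0,0,0],[1,0,0,0,0,0,0],[1,0,0,0,0,0,0]]]'
python3 -c "
from h import *
st()"
```

```text
t: 41.6
eef_pos: [540.4, -381.2, 123.0]
tcp_rot: [1.0, -0.017, 0.0, 0.0]
contact_force: [-0.5, -0.4, 2.4]
width: -0.0
t 41.6 p [ 540.4 -381.2  123. ] F [-0.5 -0.4  2.4] w -0.0 yaw -1.605 q [-0.63  0.6   1.58 -0.    0.96  0.97]
t: 42.6
eef_pos: [540.4, -381.2, 119.8]
tcp_rot: [1.0, -0.017, 0.0, 0.0]
contact_force: [-0.4, -1.0, 4.4]
width: -0.1
t 42.6 p [ 540.4 -381.2  119.8] F [-0.4 -1.   4.4] w -0.1 yaw -1.605 q [-0.63  0.6   1.59 -0.    0.95  0.97]
```

```bash

python3 -m handwheel '[[[1,0,0,0.05,0,0,0],[1,0,0,0.05,0,0,0],[1,0,0,0.05,0,0,0],[1,0,0,0.05,0,0,0],[1,0,0,0.05,0,0,0],[1,0,0,0,0,0,0],[1,0,0,0,0,0,0],[1,0,0,0,0,0,0],[1,0,0,0,0,0,0],[1,0,0,0,0,0,0]]]'
python3 -c "
from h import *
st()"
```

```text
t: 43.6
eef_pos: [540.4, -381.2, 118.6]
tcp_rot: [1.0, -0.017, 0.0, 0.0]
contact_force: [-2.5, -0.2, 11.7]
width: -0.0
t 43.6 p [ 540.4 -381.2  118.6] F [-2.5 -0.2 11.7] w -0.0 yaw -1.605 q [-0.63  0.6   1.59 -0.    0.95  0.97]
```

```bash

python3 -m handwheel '[[[1,0,0,-1,0,0,0],[1,0,0,-4,0,0,0],[1,0,0,-4,0,0,0],[1,0,0,-4,0,0,0],[1,0,0,-1,0,0,-0.13],[1,0,0,0,0,0,-0.13],[1,0,0,0,0,0,0],[1,0,0,0,0,0,0],[1,0,0,0,0,0,0],[1,0,0,0,0,0,0]]]'
python3 -c "
from h import *
st();go(580,-208.5,212,np.pi/2+.224)"
```

```text
t: 44.6
eef_pos: [540.2, -380.9, 256.5]
tcp_rot: [0.994, 0.112, -0.001, -0.001]
contact_force: [0.2, 0.2, -1.2]
width: -0.2
t 44.6 p [ 540.2 -380.9  256.5] F [ 0.2  0.2 -1.2] w -0.2 yaw -1.346 q [-0.63  0.49  1.42  0.    1.24  0.71]
[  7.73 -15.91   4.46] ('tilt fix rv', array([-0.0011,  0.0009, -0.    ])) ('turn', np.float64(0.001), 'q6', np.float64(0.71)) ('shift after turn', array([  7.72, -15.92,   4.46]))
```

```bash

python3 -m handwheel '[[[1,2.6,0,0,0,0,0],[1,2.6,-2,0,0,0,0],[1,2.5,-3.5,0,0,0,0],[1,0,-3.5,0,0,0,0],[1,0,-3.5,0,0,0,0],[1,0,-3.4,0,0,0,0],[1,0,0,2.2,0,0,0],[1,0,0,2.2,0,0,0],[1,0,0,0,0,0,0],[1,0,0,0,0,0,0]]]'
python3 -m handwheel '[[[1,-0.5,0,0,0,0,0],[1,-0.6,0,0,0,0,0],[1,-0.6,0,0,0,0,0],[1,-0.5,0,0,0,0,0],[1,-0.5,0,0,0,0,0],[1,-0.5,0,0,0,0,0],[1,-0.5,0,0,0,0,0],[1,-0.5,0,0,0,0,0],[1,0,0,0,0,0,0],[1,0,0,0,0,0,0]]]'
python3 - <<'E'
from h import *
st();print(R.from_rotvec([0,0,-.224]).apply(get_state()['eef_pos']-[500,-227,0]))
E
```

```text
t: 45.6
eef_pos: [579.8, -209.0, 213.2]
tcp_rot: [0.994, 0.112, -0.0, -0.0]
contact_force: [0.5, -0.4, 0.5]
width: 0.0
t: 46.6
eef_pos: [541.4, -218.7, 215.8]
tcp_rot: [0.994, 0.113, 0.004, 0.002]
contact_force: [3.6, -0.1, 2.3]
width: 0.0
t 46.6 p [ 541.4 -218.7  215.8] F [ 3.6 -0.1  2.3] w 0.0 yaw -1.345 q [-0.4   0.4   1.68  0.    1.05  0.94]
[ 42.1689282   -1.11610875 215.83028827]
```

```bash

python3 -m handwheel '[[[1,-0.4,0,0,0,0,0],[1,-0.4,0,0,0,0,0],[1,-0.4,0,0,0,0,0],[1,-0.4,0,0,0,0,0],[1,-0.4,0,0,0,0,0],[1,-0.4,0,0,0,0,0],[1,-0.4,0,0,0,0,0],[1,-0.4,0,0,0,0,0],[1,0,0,0,0,0,0],[1,0,0,0,0,0,0]]]'
python3 - <<'E'
from h import *
st();print(R.from_rotvec([0,0,-.224]).apply(get_state()['eef_pos']-[500,-227,0]))
E
```

```text
t: 47.6
eef_pos: [507.6, -225.5, 213.3]
tcp_rot: [0.994, 0.113, 0.0, 0.0]
contact_force: [-0.0, 0.5, 0.3]
width: 0.0
t 47.6 p [ 507.6 -225.5  213.3] F [-0.   0.5  0.3] w 0.0 yaw -1.345 q [-0.44  0.36  1.74 -0.    1.03  0.91]
[ 7.74051097e+00 -1.97913331e-01  2.13277239e+02]
```

```bash

python3 -m handwheel '[[[1,2,0,0,0,0,0],[1,2,0,-1,0,0,0],[0.3,0,0,-4,0,0,0],[0.3,0,0,-4,0,0,0],[0.3,0,0,0,0,0,0.13],[0.3,0,-2,0,0,0,0.13],[0.3,0,-4,0,0,0,0],[0.3,0,-4,0,0,0,0],[0.3,0,-4,0,0,0,0],[0.3,0,0,0,0,0,0]]]'
python3 - <<'E'
from h import *
st()
cal,im=snap('wrist','w10.png'); np.savez('w10.npz',**cal)
cv2.imwrite('pics/w10b.png',cv2.resize(im,(800,600),interpolation=cv2.INTER_CUBIC))
E
```

```text
t: 48.6
eef_pos: [548.8, -72.7, 303.3]
tcp_rot: [1.0, -0.015, 0.0, -0.001]
contact_force: [-0.3, -0.4, 0.2]
width: 59.6
t 48.6 p [548.8 -72.7 303.3] F [-0.3 -0.4  0.2] w 59.6 yaw -1.6 q [-0.15  0.29  1.61  0.    1.24  1.45]
```

View pics/w10b.png

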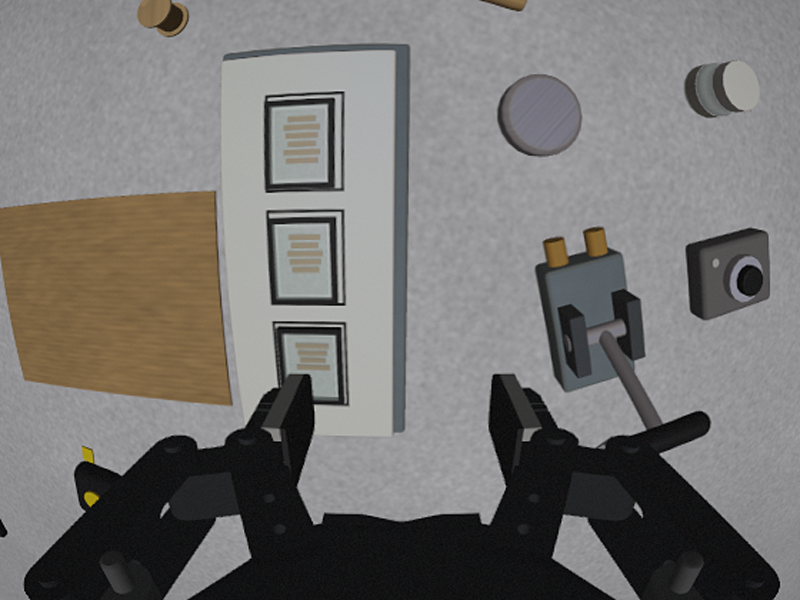

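```bash
python3 - <<'E'
from h import *
cal=dict(np.load('w10.npz'))
p=box(cal,'mT',[(264,97),(333,98),(333,190),(265,190)],49);c=p.mean(0)
box(cal,'mM',[(268,219),(337,216),(340,304),(272,305)],49)
box(cal,'mB',[(274,328),(344,323),(346,404),(279,405)],49)
go(c[0],c[1],150,np.pi/2-.035)
E
```

```text
mT [644.1  -2.7] ang -0.036 L 65.9 W 49.3
mM [559.5  -1.7] ang -0.036 L 64.1 W 50.9
mB [477.5   0.7] ang -0.059 L 67.2 W 54.7
[ 9.29 -7.49 15.34] ('tilt fix rv', array([ 0.0001, -0.0003,  0.    ])) ('turn', np.float64(0.005), 'q6', np.float64(1.45)) ('shift after turn', array([ 9.26, -7.53, 15.34]))
```

```bash

python3 -m handwheel '[[[0.3,3.1,-2.5,0,0,0,0.005],[0.3,3.1,-2.5,3,0,0,0],[0.3,3.1,-2.5,3,0,0,0],[0.3,0,0,4,0,0,0],[0.3,0,0,4,0,0,0],[0.3,0,0,1.3,0,0,0],[0.3,0,0,0,0,0,0],[0.3,0,0,0,0,0,0],[0.3,0,0,0,0,0,0],[0.3,0,0,0,0,0,0]]]'
python3 - <<'E'
from h import *
st();go(644.3,-2.4,114.6,np.pi/2-.035)
E
```

```text
t: 49.65
eef_pos: [645.4, -5.5, 152.5]
tcp_rot: [1.0, -0.02, 0.002, 0.0]
contact_force: [-0.9, 0.2, -0.3]
width: 59.9
t 49.65 p [645.4  -5.5 152.5] F [-0.9  0.2 -0.3] w 59.9 yaw -1.61 q [-0.03  0.55  1.6  -0.    0.99  1.58]
[-0.14 -0.3   3.79] ('tilt fix rv', array([ 0.    , -0.0042,  0.    ])) ('turn', np.float64(-0.005), 'q6', np.float64(1.58)) ('shift after turn', array([-0.14, -0.3 ,  3.79]))
```

```bash

python3 -m handwheel '[[[0.3,0,-0.1,1,0,0,0],[0.3,0,0,1,0,0,0],[0.3,0,0,0.5,0,0,0],[0.3,0,0,0,0,0,0],[0.3,0,0,0,0,0,0],[0.3,0,0,0,0,0,0],[0.3,0,0,0,0,0,0],[0.3,0,0,0,0,0,0],[0.3,0,0,0,0,0,0],[0.3,0,0,0,0,0,0]]]'
python3 - <<'E'
from h import *
st();go(644.3,-2.4,114.6,np.pi/2-.035)
E
```

```text
t: 50.65
eef_pos: [644.6, -4.2, 125.3]
tcp_rot: [1.0, -0.02, 0.0, 0.0]
contact_force: [-0.4, -0.7, 1.2]
width: 60.1
t 50.65 p [644.6  -4.2 125.3] F [-0.4 -0.7  1.2] w 60.1 yaw -1.61 q [-0.02  0.58  1.62 -0.    0.94  1.59]
[-0.04 -0.18  1.07] ('tilt fix rv', array([ 0.0001, -0.0003,  0.    ])) ('turn', np.float64(-0.004), 'q6', np.float64(1.59)) ('shift after turn', array([-0.04, -0.18,  1.07]))
```

```bash

python3 -m handwheel '[[[0.3,0,-0.18,0.5,0,0,0],[0.3,0,0,0.3,0,0,0],[0.3,0,0,0.15,0,0,0],[0.3,0,0,0.1,0,0,0],[0.3,0,0,0,0,0,0],[0.7,0,0,0,0,0,0],[0.7,0,0,0,0,0,0],[0.7,0,0,0,0,0,0],[0.7,0,0,0,0,0,0],[0.7,0,0,0,0,0,0]]]'
python3 -c "
from h import *
st()"
python3 -m handwheel '[[[0.7,0,0,-0.5,0,0,0],[0.7,0,0,-1.5,0,0,0],[0.7,0,0,-1.5,0,0,0],[0.7,0,0,-1,0,0,0],[0.7,0,0,0,0,0,0],[0.7,0,0,0,0,0,0],[0.7,0,0,0,0,0,0],[0.7,0,0,0,0,0,0],[0.7,0,0,0,0,0,0],[0.7,0,0,0,0,0,0]]]'
python3 - <<'E'
from h import *
st();go(530,311,150,np.pi/2-.045)
E
```

```text
t: 51.65
eef_pos: [645.0, -2.4, 115.3]
tcp_rot: [1.0, -0.02, 0.001, 0.0]
contact_force: [-0.5, 0.5, 5.8]
width: 47.5
t 51.65 p [645.   -2.4 115.3] F [-0.5  0.5  5.8] w 47.5 yaw -1.61 q [-0.02  0.59  1.63 -0.    0.92  1.59]
t: 52.65
eef_pos: [644.5, -2.4, 159.4]
tcp_rot: [1.0, -0.02, -0.0, 0.0]
contact_force: [0.4, -0.7, -1.1]
width: 47.3
t 52.65 p [644.5  -2.4 159.4] F [ 0.4 -0.7 -1.1] w 47.3 yaw -1.61 q [-0.02  0.54  1.59 -0.    1.01  1.59]
[-12.67 -30.87   0.94] ('tilt fix rv', array([ 0.0001,  0.0006, -0.    ])) ('turn', np.float64(0.006), 'q6', np.float64(1.59)) ('shift after turn', array([-12.85, -30.79,   0.94]))
```

```bash

python3 -m handwheel '[[[0.7,-1.43,-3.42,0,0,0,0.006],[0.7,-1.43,-3.42,0,0,0,0],[0.7,-1.43,-3.42,0,0,0,0],[0.7,-1.43,-3.42,0,0,0,0],[0.7,-1.43,-3.42,0,0,0,0],[0.7,-1.43,-3.42,0,0,0,0],[0.7,-1.43,-3.42,0,0,0,0],[0.7,-1.43,-3.42,0,0,0,0],[0.7,-1.4,-3.42,0,0,0,0],[0.7,0,0,0,0,0,0]]]'
python3 -m handwheel '[[[0.7,0,0,2,0,0,0],[0.7,0,0,3,0,0,0],[0.7,0,0,2,0,0,0],[0.7,0,0,0.5,0,0,0],[0.7,0,0,0,0,0,0],[0.7,0,0,0,0,0,0],[0.7,0,0,0,0,0,0],[0.7,0,0,0,0,0,0],[0.7,0,0,0,0,0,0],[0.7,0,0,0,0,0,0]]]'
python3 - <<'E'
from h import *
st();go(530,311,75.5)
E
```

```text
t: 53.65
eef_pos: [528.6, 314.7, 159.7]
tcp_rot: [1.0, -0.02, 0.0, -0.001]
contact_force: [0.1, -0.4, -1.3]
width: 47.5
t: 54.65
eef_pos: [530.2, 310.9, 85.1]
tcp_rot: [1.0, -0.023, 0.0, -0.0]
contact_force: [0.2, -0.9, 0.5]
width: 47.3
t 54.65 p [530.2 310.9  85.1] F [ 0.2 -0.9  0.5] w 47.3 yaw -1.616 q [ 0.51  0.58  1.74 -0.    0.82  2.13]
[-0.02 -0.01  0.96] ('tilt fix rv', array([-0.0002, -0.0006,  0.    ]))
```

```bash

python3 -m handwheel '[[[0.7,0,0,0.4,0,0,0],[0.7,0,0,0.3,0,0,0],[0.7,0,0,0.15,0,0,0],[0.7,0,0,0.1,0,0,0],[0.7,0,0,0,0,0,0],[0.7,0,0,0,0,0,0],[0.4,0,0,0,0,0,0],[0.3,0,0,0,0,0,0],[0.3,0,0,0,0,0,0],[0.3,0,0,0,0,0,0]]]'
python3 -c "
from h import *
st()"
python3 -m handwheel '[[[0.3,0,0,0,0,0,0],[0.3,0,0,-0.3,0,0,0],[0.3,0,0,-1,0,0,0],[0.3,0,0,-3,0,0,0],[0.3,0,0,-4,0,0,0],[0.3,0,0,0,0,0,0],[0.3,0,0,0,0,0,0],[0.3,0,0,0,0,0,0],[0.3,0,0,0,0,0,0],[0.3,0,0,0,0,0,0]]]'
python3 - <<'E'
from h import *
st();go(559.5,-1.2,150,np.pi/2-.036)
E
```

```text
t: 55.65
eef_pos: [530.1, 310.8, 74.9]
tcp_rot: [1.0, -0.023, -0.0, 0.0]
contact_force: [0.5, 0.1, -0.8]
width: 60.1
t 55.65 p [530.1 310.8  74.9] F [ 0.5  0.1 -0.8] w 60.1 yaw -1.616 q [ 0.51  0.6   1.74 -0.    0.8   2.13]
t: 56.65
eef_pos: [529.6, 310.6, 157.0]
tcp_rot: [1.0, -0.023, -0.001, 0.001]
contact_force: [-0.4, -1.3, -0.0]
width: 59.5
t 56.65 p [529.6 310.6 157. ] F [-0.4 -1.3 -0. ] w 59.5 yaw -1.616 q [ 0.51  0.5   1.67 -0.    0.97  2.13]
[ 4.39 31.01  0.73] ('tilt fix rv', array([0.0014, 0.0019, 0.    ])) ('turn', np.float64(-0.009), 'q6', np.float64(2.13)) ('shift after turn', array([ 4.11, 31.05,  0.73]))
```

Next the middle mount.

```bash

python3 -m handwheel '[[[0.3,0.5,3.8,0,0,0,-0.009],[0.3,0.5,3.8,0,0,0,0],[0.3,0.5,3.8,0,0,0,0],[0.3,0.5,3.9,0,0,0,0],[0.3,0.5,3.9,0,0,0,0],[0.3,0.5,3.9,0,0,0,0],[0.3,0.5,3.9,0,0,0,0],[0.3,0.6,4,0,0,0,0],[0.3,0,0,0,0,0,0],[0.3,0,0,0,0,0,0]]]'
python3 -m handwheel '[[[0.3,0,0,1.5,0,0,0],[0.3,0,0,1.5,0,0,0],[0.3,0,0,0,0,0,0],[0.3,0,0,0,0,0,0],[0.3,0,0,0,0,0,0],[0.3,0,0,0,0,0,0],[0.3,0,0,0,0,0,0],[0.3,0,0,0,0,0,0],[0.3,0,0,0,0,0,0],[0.3,0,0,0,0,0,0]]]'
python3 - <<'E'
from h import *
st();go(559.3,-1.2,115.3,np.pi/2-.036)
E
```

```text
t: 57.65
eef_pos: [559.3, -1.1, 157.7]
tcp_rot: [1.0, -0.019, -0.001, -0.0]
contact_force: [0.2, 0.5, -0.4]
width: 59.8
t: 58.65
eef_pos: [559.5, -0.6, 128.3]
tcp_rot: [1.0, -0.018, 0.0, 0.0]
contact_force: [0.1, 0.6, -0.8]
width: 59.9
t 58.65 p [559.5  -0.6 128.3] F [ 0.1  0.6 -0.8] w 59.9 yaw -1.607 q [-0.02  0.46  1.83 -0.    0.84  1.59]
[-0.02  0.07  1.3 ] ('tilt fix rv', array([ 0.0001, -0.0001, -0.    ])) ('turn', np.float64(-0.0), 'q6', np.float64(1.59)) ('shift after turn', array([-0.02,  0.07,  1.3 ]))
```

```bash

python3 -m handwheel '[[[0.3,0,0.05,0.6,0,0,0],[0.3,0,0,0.4,0,0,0],[0.3,0,0,0.2,0,0,0],[0.3,0,0,0.1,0,0,0],[0.3,0,0,0,0,0,0],[0.7,0,0,0,0,0,0],[0.7,0,0,0,0,0,0],[0.7,0,0,0,0,0,0],[0.7,0,0,0,0,0,0],[0.7,0,0,0,0,0,0]]]'
python3 -m handwheel '[[[0.7,0,0,-0.5,0,0,0],[0.7,0,0,-1.5,0,0,0],[0.7,0,0,-1.5,0,0,0],[0.7,0,0,-1,0,0,0],[0.7,0,0,0,0,0,0],[0.7,0,0,0,0,0,0],[0.7,0,0,0,0,0,0],[0.7,0,0,0,0,0,0],[0.7,0,0,0,0,0,0],[0.7,0,0,0,0,0,0]]]'
python3 - <<'E'
from h import *
st();go(528,231,159,np.pi/2-.045)
E
```

```text
t: 59.65
eef_pos: [559.6, -1.0, 115.9]
tcp_rot: [1.0, -0.018, 0.0, 0.0]
contact_force: [-0.0, -0.8, 6.4]
width: 47.0
t: 60.65
eef_pos: [559.4, -1.0, 159.9]
tcp_rot: [1.0, -0.018, -0.0, 0.0]
contact_force: [0.3, -0.5, -0.8]
width: 47.0
t 60.65 p [559.4  -1.  159.9] F [ 0.3 -0.5 -0.8] w 47.0 yaw -1.607 q [-0.02  0.42  1.8  -0.    0.92  1.58]
[ -3.97 -23.07   0.09] ('tilt fix rv', array([0.0001, 0.0006, 0.    ])) ('turn', np.float64(0.009), 'q6', np.float64(1.58)) ('shift after turn', array([ -4.18, -23.03,   0.09]))
```

```bash

python3 -m handwheel '[[[0.7,-0.52,-2.88,0,0,0,0.009],[0.7,-0.52,-2.88,0,0,0,0],[0.7,-0.52,-2.88,0,0,0,0],[0.7,-0.52,-2.88,0,0,0,0],[0.7,-0.52,-2.88,0,0,0,0],[0.7,-0.52,-2.88,0,0,0,0],[0.7,-0.52,-2.88,0,0,0,0],[0.7,-0.52,-2.88,0,0,0,0],[0.7,0,0,0,0,0,0],[0.7,0,0,0,0,0,0]]]'
python3 -m handwheel '[[[0.7,0,0,2,0,0,0],[0.7,0,0,3,0,0,0],[0.7,0,0,2,0,0,0],[0.7,0,0,0.5,0,0,0],[0.7,0,0,0,0,0,0],[0.7,0,0,0,0,0,0],[0.7,0,0,0,0,0,0],[0.7,0,0,0,0,0,0],[0.7,0,0,0,0,0,0],[0.7,0,0,0,0,0,0]]]'
python3 - <<'E'
from h import *
st();go(528,231,75.5)
E
```

```text
t: 61.65
eef_pos: [527.8, 231.3, 160.0]
tcp_rot: [1.0, -0.022, -0.0, 0.0]
contact_force: [-0.1, -0.4, -0.8]
width: 47.1
t: 62.65
eef_pos: [528.1, 231.1, 85.6]
tcp_rot: [1.0, -0.023, 0.0, -0.0]
contact_force: [-0.2, 0.4, -1.4]
width: 46.9
t 62.65 p [528.1 231.1  85.6] F [-0.2  0.4 -1.4] w 46.9 yaw -1.616 q [ 0.39  0.54  1.83 -0.    0.77  2.01]
[-0.01  0.01  1.01] ('tilt fix rv', array([-0.0002, -0.0006, -0.    ]))
```

```bash

python3 -m handwheel '[[[0.7,0,0,0.4,0,0,0],[0.7,0,0,0.3,0,0,0],[0.7,0,0,0.2,0,0,0],[0.7,0,0,0.1,0,0,0],[0.7,0,0,0,0,0,0],[0.7,0,0,0,0,0,0],[0.4,0,0,0,0,0,0],[0.3,0,0,0,0,0,0],[0.3,0,0,0,0,0,0],[0.3,0,0,0,0,0,0]]]'
python3 -m handwheel '[[[0.3,0,0,0,0,0,0],[0.3,0,0,-0.3,0,0,0],[0.3,0,0,-1,0,0,0],[0.3,0,0,-3,0,0,0],[0.3,0,0,-4,0,0,0],[0.3,0,0,0,0,0,0],[0.3,0,0,0,0,0,0],[0.3,0,0,0,0,0,0],[0.3,0,0,0,0,0,0],[0.3,0,0,0,0,0,0]]]'
python3 - <<'E'
from h import *
st();go(476.3,1.3,157,np.pi/2-.04)
E
```

```text
t: 63.65
eef_pos: [528.0, 231.0, 74.8]
tcp_rot: [1.0, -0.023, -0.0, 0.0]
contact_force: [-0.8, 0.5, -0.8]
width: 59.8
t: 64.65
eef_pos: [527.6, 230.8, 157.1]
tcp_rot: [1.0, -0.023, -0.001, 0.001]
contact_force: [-0.8, -0.4, 0.4]
width: 60.0
t 64.65 p [527.6 230.8 157.1] F [-0.8 -0.4  0.4] w 60.0 yaw -1.616 q [ 0.39  0.45  1.76 -0.    0.93  2.01]
[-4.09 23.16  0.04] ('tilt fix rv', array([ 0.0011,  0.002 , -0.    ])) ('turn', np.float64(-0.005), 'q6', np.float64(2.01)) ('shift after turn', array([-4.21, 23.14,  0.04]))
```

```bash

python3 -m handwheel '[[[0.3,-0.53,2.89,0,0,0,-0.005],[0.3,-0.53,2.89,0,0,0,0],[0.3,-0.53,2.89,0,0,0,0],[0.3,-0.53,2.89,0,0,0,0],[0.3,-0.53,2.89,0,0,0,0],[0.3,-0.53,2.89,0,0,0,0],[0.3,-0.53,2.89,0,0,0,0],[0.3,-0.53,2.89,0,0,0,0],[0.3,0,0,0,0,0,0],[0.3,0,0,0,0,0,0]]]'
python3 -m handwheel '[[[0.3,0,0,1.5,0,0,0],[0.3,0,0,1.5,0,0,0],[0.3,0,0,0,0,0,0],[0.3,0,0,0,0,0,0],[0.3,0,0,0,0,0,0],[0.3,0,0,0,0,0,0],[0.3,0,0,0,0,0,0],[0.3,0,0,0,0,0,0],[0.3,0,0,0,0,0,0],[0.3,0,0,0,0,0,0]]]'
python3 - <<'E'
from h import *
st();go(476.3,1.3,115.3,np.pi/2-.04)
cal,im=snap('wrist','w11.png'); np.savez('w11.npz',**cal)
cv2.imwrite('pics/w11b.png',cv2.resize(im,(800,600),interpolation=cv2.INTER_CUBIC))
E
```

```text
t: 65.65
eef_pos: [476.2, 1.5, 157.9]
tcp_rot: [1.0, -0.021, -0.0, -0.0]
contact_force: [0.5, 0.5, -0.0]
width: 59.8
t: 66.65
eef_pos: [476.3, 1.7, 128.3]
tcp_rot: [1.0, -0.02, 0.0, 0.0]
contact_force: [0.6, 0.4, -0.0]
width: 59.5
t 66.65 p [476.3   1.7 128.3] F [ 0.6  0.4 -0. ] w 59.5 yaw -1.611 q [-0.02  0.36  2.03 -0.    0.76  1.59]
[0.   0.04 1.3 ] ('tilt fix rv', array([ 0.0001, -0.0002,  0.    ])) ('turn', np.float64(-0.0), 'q6', np.float64(1.59)) ('shift after turn', array([0.  , 0.04, 1.3 ]))
```

View pics/w11b.png

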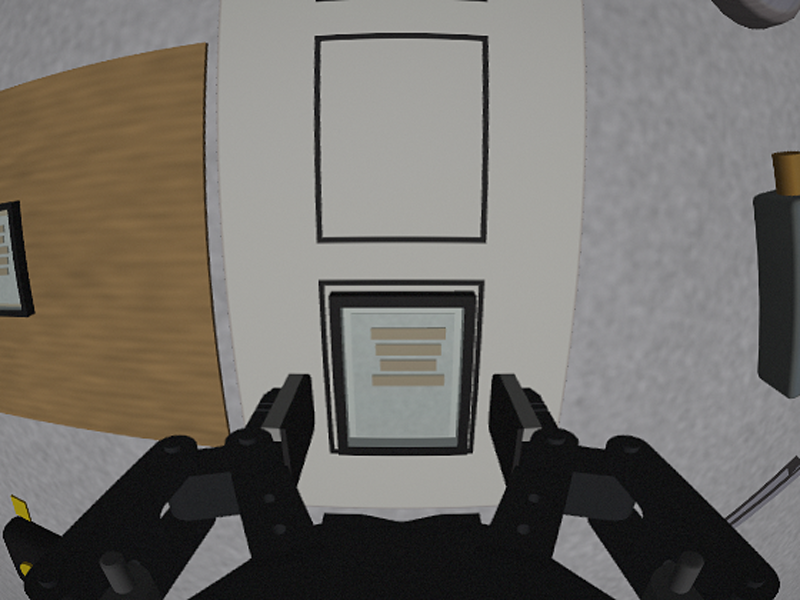

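The mount (centre ≈ (403,373)) lies centrally between the fingers. Grip and lift it.

```bash

python3 -m handwheel '[[[0.3,0,0.02,0.6,0,0,0],[0.3,0,0,0.4,0,0,0],[0.3,0,0,0.2,0,0,0],[0.3,0,0,0.1,0,0,0],[0.3,0,0,0,0,0,0],[0.7,0,0,0,0,0,0],[0.7,0,0,0,0,0,0],[0.7,0,0,0,0,0,0],[0.7,0,0,0,0,0,0],[0.7,0,0,0,0,0,0]]]'
python3 -m handwheel '[[[0.7,0,0,-0.5,0,0,0],[0.7,0,0,-1.5,0,0,0],[0.7,0,0,-1.5,0,0,0],[0.7,0,0,-1,0,0,0],[0.7,0,0,0,0,0,0],[0.7,0,0,0,0,0,0],[0.7,0,0,0,0,0,0],[0.7,0,0,0,0,0,0],[0.7,0,0,0,0,0,0],[0.7,0,0,0,0,0,0]]]'
python3 - <<'E'
from h import *
st();go(526,150,159,np.pi/2-.045)
E
```

```text
t: 67.7
eef_pos: [476.3, 1.6, 115.8]
tcp_rot: [1.0, -0.02, 0.0, 0.0]
contact_force: [-1.6, 0.3, 5.7]
width: 47.2
t: 68.7
eef_pos: [476.2, 1.6, 159.9]
tcp_rot: [1.0, -0.02, -0.0, 0.0]
contact_force: [0.8, 0.5, 0.2]
width: 47.3
t 68.7 p [476.2   1.6 159.9] F [0.8 0.5 0.2] w 47.3 yaw -1.611 q [-0.02  0.31  1.99 -0.    0.84  1.59]
[  4.38 -15.03   0.09] ('tilt fix rv', array([ 0.0001,  0.0006, -0.    ])) ('turn', np.float64(0.005), 'q6', np.float64(1.59)) ('shift after turn', array([  4.31, -15.05,   0.09]))
```

```bash

python3 -m handwheel '[[[0.7,0.54,-1.88,0,0,0,0.005],[0.7,0.54,-1.88,0,0,0,0],[0.7,0.54,-1.88,0,0,0,0],[0.7,0.54,-1.88,0,0,0,0],[0.7,0.54,-1.88,0,0,0,0],[0.7,0.54,-1.88,0,0,0,0],[0.7,0.54,-1.88,0,0,0,0],[0.7,0.54,-1.88,0,0,0,0],[0.7,0,0,0,0,0,0],[0.7,0,0,0,0,0,0]]]'
python3 -m handwheel '[[[0.7,0,0,2,0,0,0],[0.7,0,0,3,0,0,0],[0.7,0,0,2,0,0,0],[0.7,0,0,0.5,0,0,0],[0.7,0,0,0,0,0,0],[0.7,0,0,0,0,0,0],[0.7,0,0,0,0,0,0],[0.7,0,0,0,0,0,0],[0.7,0,0,0,0,0,0],[0.7,0,0,0,0,0,0]]]'
python3 - <<'E'
from h import *
st();go(526,150,75.5)
E
```

```text
t: 69.7
eef_pos: [525.8, 149.8, 159.9]
tcp_rot: [1.0, -0.022, -0.0, 0.0]
contact_force: [0.3, -0.4, -0.7]
width: 47.1
t: 70.7
eef_pos: [526.2, 149.9, 85.5]
tcp_rot: [1.0, -0.023, 0.0, -0.0]
contact_force: [-0.2, -0.6, -0.2]
width: 47.2
t 70.7 p [526.2 149.9  85.5] F [-0.2 -0.6 -0.2] w 47.2 yaw -1.616 q [ 0.26  0.51  1.9  -0.    0.73  1.87]
[-0.02 -0.01  1.  ] ('tilt fix rv', array([-0.0001, -0.0007,  0.    ]))
```

```bash

python3 -m handwheel '[[[0.7,0,0,0.4,0,0,0],[0.7,0,0,0.3,0,0,0],[0.7,0,0,0.2,0,0,0],[0.7,0,0,0.1,0,0,0],[0.7,0,0,0,0,0,0],[0.7,0,0,0,0,0,0],[0.4,0,0,0,0,0,0],[0.3,0,0,0,0,0,0],[0.3,0,0,0,0,0,0],[0.3,0,0,0,0,0,0]]]'
python3 -m handwheel '[[[0.3,0,0,0,0,0,0],[0.3,0,0,-0.3,0,0,0],[0.3,0,0,-1,0,0,0],[0.3,0,0,-3,0,0,0],[0.3,0,0,-4,0,0,0],[0.3,0,-1,-4,0,0,0],[0.3,0,-1,-4,0,0,0],[0.3,0,-1,-4,0,0,0],[0.3,0,0,-4,0,0,0],[0.3,0,0,0,0,0,0]]]'
python3 - <<'E'
from h import *
st()
cal,im=snap('wrist','w12.png'); np.savez('w12.npz',**cal)
cv2.imwrite('pics/w12b.png',cv2.resize(im,(800,600),interpolation=cv2.INTER_CUBIC))
E
```

```text
t: 71.7
eef_pos: [526.1, 149.8, 74.8]
tcp_rot: [1.0, -0.023, -0.0, 0.0]
contact_force: [-0.7, -0.2, -0.6]
width: 59.6
t: 72.7
eef_pos: [529.2, 180.8, 325.4]
tcp_rot: [1.0, -0.022, 0.006, -0.002]
contact_force: [-0.0, 0.1, 0.9]
width: 59.9
t 72.7 p [529.2 180.8 325.4] F [-0.   0.1  0.9] w 59.9 yaw -1.615 q [ 0.31  0.28  1.57 -0.    1.28  1.92]
```

View pics/w12b.png

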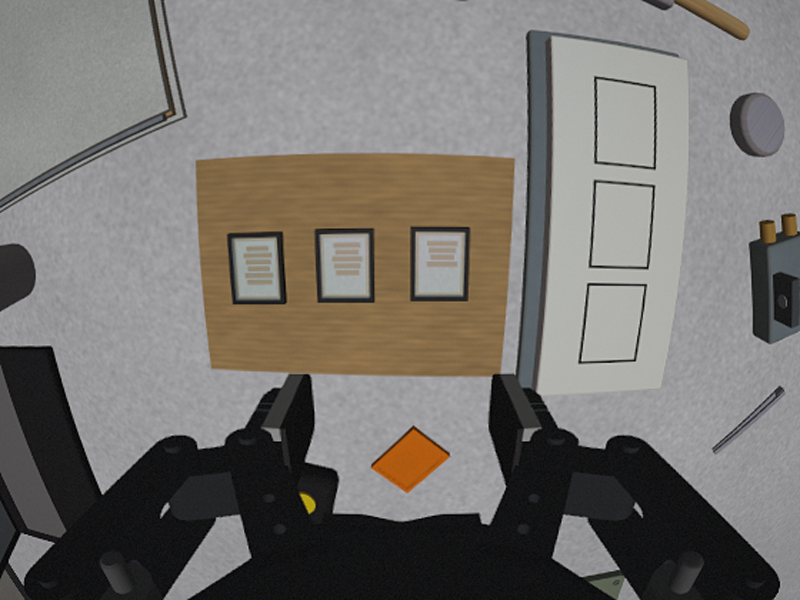

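```bash

python3 -m handwheel '[[[0.3,0,0,0,0,0,0],[0.3,0,0,0,0,0,0],[0.3,0,0,0,0,0,0],[0.3,0,0,0,0,0,0],[0.3,0,0,0,0,0,0],[0.3,0,0,0,0,0,0],[0.3,0,0,0,0,0,0],[0.3,0,0,0,0,0,0],[0.3,0,0,0,0,0,0],[0.3,0,0,0,0,0,0]]]'
python3 - <<'E'
from h import *
snap('scene','s2.png'); im=cv2.imread('pics/s2.png'); cv2.imwrite('pics/s2b.png',cv2.resize(im,(800,600),interpolation=cv2.INTER_CUBIC))
cal=dict(np.load('w12.npz'))
box(cal,'board',[(196,160),(515,158),(500,376),(211,368)],3)
for u in ([(228,234),(284,232),(285,302),(233,304)],[(316,230),(374,229),(374,302),(318,302)],[(411,228),(469,228),(467,300),(411,301)]): box(cal,'m',u,10)
E
```

```text
t: 73.75
eef_pos: [527.5, 179.9, 318.2]
tcp_rot: [1.0, -0.023, 0.0, 0.0]
contact_force: [-0.2, -0.2, 0.0]
width: 59.4
board [523.7 227.9] ang -0.062 L 198.3 W 278.6
m [529.9 309. ] ang -0.07 L 62.7 W 50.6
m [527.5 230.4] ang -0.056 L 62.9 W 49.0
m [525.4 150.4] ang -0.039 L 62.6 W 48.4
```

View pics/s2b.png

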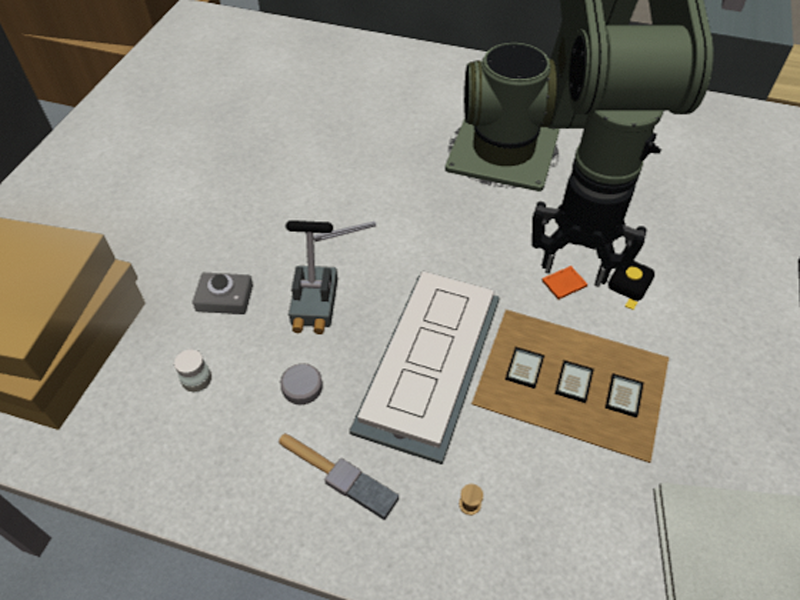

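The scene picture shows the lever bar at (309,226), back where it started. All three mounts lie on the board, and the bystanders haven't moved.

```bash
python3 -c "
from rig import *
print(close_job())"
```

```text
the job is handed in; nothing more can be done
None
```

The job is finished and handed in at about 74 s of the 210 s allowed; no verdict was reported.

- **Windows:** I laid all three mounts in their windows, gripping them only by the bound edges.
- **Knocked mount:** I pushed the lever to float. The next picture showed one mount had been knocked about 4 cm out of its window, so I put it back with the lever already in float. A picture then showed all three in their windows and the lever in float.
- **Release and hold:** I pressed the release to its stop (4.4 N near the end of travel, then 11.7 N) and pushed the lever back. It sprang to hold with the mounts still in their windows.
- **Board:** I laid the mounts back on the board.

**Last checks:** The mounts lie flat and side by side about 80 mm apart, all within about 82 mm of the board's centre along its y and 7 mm along its x. The lever and release look as they did at the start, the bystanders haven't visibly moved, and nothing touches the gripper.

No check failed. Three things differed or are not directly confirmed:
- The mounts' long sides lay along the board's 200 mm side, not its y as the description says.
- While gripping on the bed, an upward force of about 6 N showed each time on the way back, probably the fingertips resting lightly on the bed.
- I could not read the lever and button positions directly. I judged them from pictures and contact forces.

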